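Load a rocking shaker in two layers, unlock it and jog it

TASK

Load the rocker while its platform is still locked: lay the two culture flasks flat on the mat, one on the left half and one on the right, necks fore-and-aft, lay the amber separator sheet level and centred across them, and stand every petri dish upright on the sheet, inside its rim. Then unlock the platform: pull the lock knob up, turn it clockwise to its stop and push it fully back in. Last, jog the platform to check that the load stays put: push the spring-centred switch well over to the left (away from the knob, never to the right), hold it there for two seconds and let it spring back, leaving the load in place and the tube rack, jar and timer undisturbed.

Things in the scene. Friction and masses are not known exactly. Their poses are not given: they have to be found in the camera images.
- rocker: Fixed bench-top see-saw rocker, white, 250 (x) x 200 (y) mm. Origin at bench level; -x is its front, +y its left. In front a control deck 55 mm high (x -136..-54 mm) with the lock knob (x -95, y -55 mm) and the switch (x -95, y +50 mm); behind it the platform (150 x 220 mm, centre x +30, y 0, top 102 mm up), which tips left and right about a fore-and-aft axis 86 mm up.
- mat (a point): Centre of the top face of the platform's black dimpled rubber mat (146 x 216 mm), 102 mm above the bench when level; it turns with the platform: x back, y left, z up. The platform is held level while locked, and sprung to level once unlocked.
- tray (a joint): Tip of the platform, rad: 0 level, positive left side (+y) down. It is linked to the switch: tip = 0.3 x switch angle, both ways. Locked, it has about 0.01 rad of play and the switch is blocked too.
- flask1: Culture flask lying flat: clear flat body 64 (x) x 46 (y) x 24 (z) mm, then along +x a short neck and a green cap of 23 mm diameter, reaching x = +62 mm, axis 12 mm up. Origin: centre of the body's underside. 60 g. Grip the body across its 46 mm width. Either neck direction will do.
- flask2: A second flask, the same as flask1.
- sheet: Separator: stiff amber acrylic sheet 140 (x) x 212 (y) x 4 mm with a 3 mm thick rim round its edge that stands 6 mm above the sheet (10 mm in all), and in the middle an upright black lifting tab, 36 mm long (y), 10 mm thick (x), top 44 mm above the underside: grip it there. Origin: centre of the underside. 150 g. Either way round will do. Four dishes fit on it, two on each side of the tab.
- dish1: Petri dish with lid, closed: a clear disc of 60 mm diameter, 15 mm high. Origin: centre of the underside; z up. 25 g. Two to four dishes are present.
- dish2: As dish1; may be absent.
- dish3: As dish1; may be absent.
- dish4: As dish1; may be absent.
- lock_pull (a joint): How far the lock knob is pulled up, m: 0 in, 0.011 out (stop). It needs about 3 N and stays where it is left. With the knob in and unturned the platform is locked; the knob turns only when pulled out by 9 mm or more.
- lock_turn (a joint): Turn of the lock knob, rad: 0 locked, grows clockwise seen from above, stop at 1.45 = free. 0.03 N m of friction, stays where it is left; it goes in again only when turned by more than about 1 rad (or at 0).
- lock_grip (a point): Middle of the knob's grip bar, on its vertical axis: 81 mm above the bench with the knob in. The black bar is 36 mm long, 12 mm thick and 20 mm high (10 mm above and below this point), on a disc of 35 mm diameter whose top is 10 mm below this point. The bar lies along this point's x axis (along the rocker's x at 0 turn); white line at the end that points back.
- tip_switch (a joint): Spring-centred momentary switch, rad: 0 in the middle, positive pushed left (+y of the rocker), stops at +-0.38. Once the platform is unlocked it takes about 5 N at the tip for 0.35 rad, and it springs back by itself when let go.
- switch_bat: The switch's black bat handle, upright when centred, 42 mm long, 8 to 12 mm thick, thickest 36 mm up. Origin: its pivot, 61 mm above the bench.
- bat_tip (a point): Top end of the bat handle, 103 mm above the bench when centred.
- tube_rack: Bystander: blue rack of small tubes, 110 x 46 x 50 mm, loose.
- reagent: Bystander: white jar with a red cap, 60 mm diameter, 115 mm high, loose.
- lab_timer: Bystander: white timer box 72 x 60 x 25 mm, loose.

How it is judged:
By the outcome, as a careful person would: the job done as asked, in the order asked, and still so for the second after the job is handed in, with the robot touching nothing.
Of dish1, dish2, dish3, dish4 only 2 to 4 are there at a start; the rules pass over those that are not, and their reading is None.
At some moment in a run one of dish1, dish2, dish3, dish4 may be knocked a few centimetres aside while the robot is not near it.
Once in a run the grip may slacken for a moment while it holds something.
It also fails if it takes over 210 s, if anything falls off the work surface, if the arm or the gripper's body presses on something with over 40 N, if the wrist force passes 120 N, or if a joint passes its speed limit or range.

ROBOT

A 7-joint arm with a two-finger parallel gripper is mounted at the origin on the work surface. World frame = base frame: x ahead of the robot, y to its left, z up, the work surface at z = 0. Lengths are in m, angles in rad, forces in N, time in s.
With the tool pointing down it reaches from about 0.35 to 0.9 m from the base axis. Payload 8.1 kg.
Tool frame: the origin (TCP) lies at the very end of the fingers, on their centre line; the grasp point (between the pads) lies 19 mm behind it (arm.tcp_to_grasp is the distance from the TCP to the grasp point, in m); z points along the fingers, y is the line along which they close (so a half turn about z gives the same grasp; the last joint's range is limited). The gripper opens to 92 mm and grips with 3 to 60 N. Pads are 19 mm wide; open, the fingers measure 130 mm over their backs; the gripper's body (75 mm by 190 mm) begins 47 mm behind the grasp point.
Start: joints at [1.113, 0.434, 0.025, 1.573, -0.012, 1.134, -0.075], TCP at [0.217, -0.586, 0.227] pointing down, gripper open.
Joint ranges: [-2.62, 2.62], [-0.44, 2.09], [-1.27, 1.32], [0.08, 2.57], [-1.32, 4.46], [0.12, 2], [-2.74, 2.74]. Speed limits (rad/s): [2.22, 2.22, 3.01, 3.01, 3.14, 3.14, 3.14].

INTERFACE

Orientations are given as a rotation vector (axis times angle).
In Python, from cell import arm gives the robot as it stands.
- The arm moves only by the shell command python3 nudge.py 'ROWS' [FORCE]. ROWS is a JSON object whose key "plan" holds a list of rows, 1 to 10 of them, each of 5 numbers: dx, dy, dz in m, then a turn about the tool's z in rad, then the opening from 0.0 (shut) to 1.0 (fully open); each row shifts and turns the commanded pose from where the row before left it, along the tool's axes as they then stand; what a row does not reach is not made up. A row lasts 1/10 s, in which the tool goes at most 0.05 m and 0.15 rad, less where a joint would pass 70% of its speed; a pose out of reach is approached as far as the arm can. The fingers move at their own pace and stop on an object; FORCE is the grip in N (left out, the last holds). Time passes only in rows, so rows that do not move let the fingers close. It prints the time, the measured TCP pose, the force, the opening and the grip force at its end. Input that does not fit is refused with a message, and nothing moves.
- arm.observe(): the state, without advancing time (a new reading comes with each control period).
- arm.get_image(name): name is "side" or "top"; returns a dict with "image" (400x640x3 uint8, blue, green, red), "fx", "fy", "cx", "cy" (pixels), "distortion" ([k1, k2, p1, p2, k3] as OpenCV has them; the pictures are not rectified), "cam_to_world" (4x4, takes a point from camera to world coordinates). Camera axes: x right, y down, z forward; pixel columns grow to the right and rows downward; lengths in m; the calibration is good to about 2 mm. A picture is of the moment at which its call begins. There is no depth.
- arm.sign_off(): hands the job in; it is judged then, once.
The state is a dict: "clock": time; "joints": joint angles; "dq": joint speeds; "joint_efforts": joint torques, N m; "position": TCP position; "ee_rot": TCP orientation; "force": force on the tool from outside, world axes, zero at the start; "ft_torque": the same for the moment, N m; "width": opening from 0.0 (shut) to 1.0 (fully open); "gripper_force": force on a finger pad.
Only numpy, scipy, OpenCV 4.12 (cv2) and the standard library are available. Lean on these libraries where they do the work, as an engineer would, in place of code of your own. Each camera call takes 0.05 s, during which the arm holds its last target. There are 200 camera calls.

## Working session

There is one attempt and no reset: what is moved stays moved. The work goes in short steps, Python scripts to look and compute and a shell command to move; the robot and the scene stay as the last step left them, time stands still between calls to the robot, and variables do not carry over. Pictures are saved under pics/ and viewed, at most 14 in all, crops included, and the job is handed in when it is done.

```bash
ls; mkdir -p pics
python3 - <<'E'
from cell import arm
import cv2,numpy as np
for n in("side","top"):
    d=arm.get_image(n); cv2.imwrite(f"pics/{n}0.png",d["image"]); print(n,d["fx"],d["fy"],d["cx"],d["cy"],d["distortion"]); print(np.round(d["cam_to_world"],4))
print(arm.observe())
E
```

```text
cell.py
nudge.py
pics
side 427.265100716696 427.265100716696 321.5606869216791 198.0433444228696 [-0.06200142  0.          0.          0.          0.        ]
[[-0.8818 -0.354   0.3115  0.1752]
 [-0.4711  0.6326 -0.6147  0.7222]
 [ 0.0205 -0.6888 -0.7246  0.9099]
 [ 0.      0.      0.      1.    ]]
top 515.0898259785155 515.0898259785155 317.25355240169586 196.8582482490802 [0.02508292 0.         0.         0.         0.        ]
[[ 0.0175 -0.9887  0.1491  0.3565]
 [-0.9997 -0.0195 -0.0124  0.0226]
 [ 0.0152 -0.1489 -0.9887  1.3988]
 [ 0.      0.      0.      1.    ]]
{'clock': 0.1, 'joints': array([ 1.11340809,  0.43512728,  0.02497238,  1.57400366, -0.01158039,
        1.13399099, -0.07509472]), 'dq': array([ 0.00198321, -0.000685  ,  0.00102032, -0.00221986, -0.00078154,
       -0.0008499 ,  0.0001818 ]), 'joint_efforts': array([ 3.64893189e-03, -6.69127035e+01,  9.88178663e-01, -3.15147364e+01,
       -6.04937598e-02,  3.73177626e-02,  4.56499606e-05]), 'position': array([ 0.21690721, -0.58566965,  0.22604055]), 'ee_rot': array([-3.09099681e+00, -5.54062436e-01,  6.02700217e-04]), 'force': array([ 0.95838993,  0.3949593 , -0.04385073]), 'ft_torque': array([ 0.08009427, -0.05502761,  0.01315907]), 'gripper_force': 0.0, 'width': 0.9964611327302645}
```
View pics/top0.png

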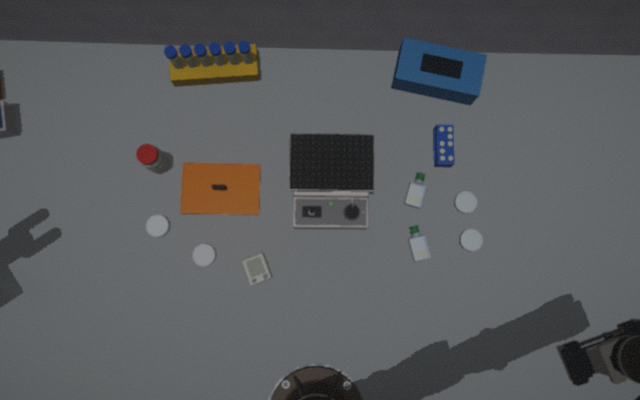

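View pics/side0.png

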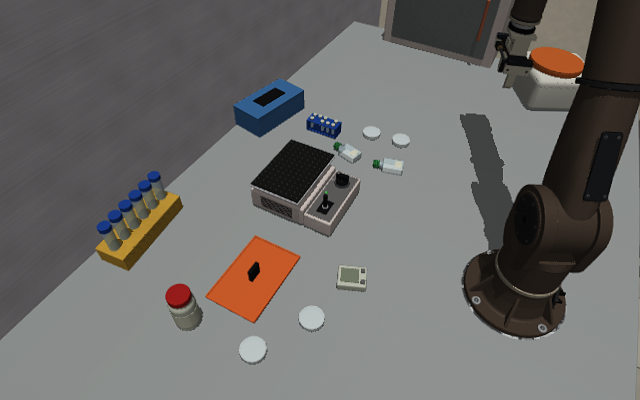

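The top view shows the rocker mat at (332,162), with the deck knob at (352,211) and the switch at (312,211). The sheet is at (220,190), with its tab at (219,187). The four dishes are at (157,226), (204,255), (466,202) and (471,240). The flasks are at (417,190) and (419,244), with their green caps up and to the image top. The timer is at (256,269), the jar at (148,155) and the blue rack at (445,146). The side view agrees.

Create h.py:
```python
from cell import arm
import cv2,numpy as np
from scipy.spatial.transform import Rotation as R
def img(n): return arm.get_image(n)
def plane(d,px,z):
    K=np.array([[d["fx"],0,d["cx"]],[0,d["fy"],d["cy"]],[0,0,1.]])
    p=cv2.undistortPoints(np.array(px,float).reshape(-1,1,2),K,np.array(d["distortion"])).reshape(-1,2)
    T=np.array(d["cam_to_world"]); r=np.c_[p,np.ones(len(p))]@T[:3,:3].T
    return T[:3,3]+r*((z-T[2,3])/r[:,2])[:,None]
def blobs(mask,amin=30,amax=1e9):
    c,_=cv2.findContours(mask.astype(np.uint8)*255,cv2.RETR_EXTERNAL,cv2.CHAIN_APPROX_NONE)
    return [k for k in c if amin<cv2.contourArea(k)<amax]
def rect(d,c,z):
    "min-area rectangle of a contour cast on plane z: centre mm, sizes mm, direction deg of long side"
    P=plane(d,c.reshape(-1,2),z)[:,:2]
    (cx,cy),(w,h),a=cv2.minAreaRect((P*1000).astype(np.float32))
    if h>w:w,h,a=h,w,a+90
    return np.round([cx,cy,w,h,(a+90)%180-90],1)
def hsv(d): return [x.astype(int) for x in cv2.split(cv2.cvtColor(d["image"],cv2.COLOR_BGR2HSV))]
```

Run:
```python
from h import *
for n in("top","side"):
    d=img(n);h,s,v=hsv(d); print(n)
    print("orange",[rect(d,c,.008) for c in blobs((h<18)&(s>150)&(v>80),600)])
    print("green",[rect(d,c,.018) for c in blobs((h>45)&(h<85)&(s>90),15)])
    b=d["image"][200 if n=="top" else 160, 540 if n=="top" else 420]; print("bench",b)
    w=(s<60)&(v>150)
    for c in blobs(w,60,2500): print("white",rect(d,c,.015),cv2.contourArea(c),np.round(c.reshape(-1,2).mean(0)))
    for c in blobs((v<45),60): print("black",rect(d,c,.102),cv2.contourArea(c),np.round(c.reshape(-1,2).mean(0)))
d=img("top");cv2.imwrite("pics/t1.png",cv2.resize(d["image"][115:285,130:500],(800,368),interpolation=cv2.INTER_CUBIC))
```

```text
top
orange [array([585.3, 270.2, 209.3, 137.2,  89.9])]
green [array([ 482.4, -256.5,   16.4,   16.2,  -88.9]), array([ 628.4, -273.7,   19.7,   15.9,   79.6])]
bench [107 105 102]
black [ 93.6 -18.  182.2  61.9 -89.2] 1123.0 [322. 391.]
black [ 184.5 -691.8  201.5  145.3  -86.8] 2465.0 [606. 352.]
black [514.2  21.5  40.6  23.  -88.9] 71.0 [311. 211.]
black [ 5.175e+02 -8.120e+01  3.070e+01  2.800e+01  3.000e-01] 97.0 [352. 211.]
black [644.  -29.4 210.  142.  -88.8] 4218.0 [332. 162.]
black [ 910.1 -315.5  103.3   44.9   78.4] 575.0 [441.  66.]
side
orange [array([584.2, 272.8, 213.8, 142.9,  89.9]), array([   36.5, -1302.1,   265.2,   233.9,   -56.6])]
green [array([ 480.1, -250. ,   33.4,   18.9,  -67.3]), array([ 628.9, -267.3,   34.8,   18.1,  -84.1])]
bench [141 143 140]
white [479.4 432.9  59.1  57.7  77.4] 536.5 [253. 348.]
white [403.9 305.6  59.9  58.1  75.8] 462.5 [311. 317.]
white [370.  159.9  69.9  59.4  22.1] 493.5 [353. 277.]
white [535.6 -61.6 209.   81.9 -89.4] 88.0 [333. 207.]
white [591.2 -73.1 210.8  12.2 -89.4] 135.0 [317. 188.]
white [ 437.6 -271.5   72.1   62
[... 242 characters left out ...]
   120.2    27.4] 260.0 [555.  79.]
black [ 41.4 138.6 215.4  96.2 -20.4] 187.5 [496. 314.]
black [549.  310.7  46.8  21.6 -88.9] 113.0 [253. 271.]
black [ 24.   82.3 205.3 172.  -15.6] 2143.0 [516. 294.]
black [503.1  50.   65.7  32.6 -81.7] 147.0 [325. 204.]
black [505.1 -50.5  55.1  37.2 -66.8] 139.5 [342. 180.]
black [644.2 -25.5 215.5 144.5 -89.5] 2641.0 [293. 171.]
black [ 900.7 -294.1  106.6   49.6   77.7] 228.0 [269.  96.]
black [  229.5 -1064.5   352.2   140.6   -75. ] 477.5 [509.  54.]
black [  239.6 -1321.6   114.3   114.3   -87.7] 129.0 [520.  28.]
black [ -123.6 -1000.   2148.7   261.1    85.5] 18731.5 [583. 144.]
black [  247.5 -1575.1   347.7   143.9   -89. ] 626.5 [528.  10.]
```

View pics/t1.png

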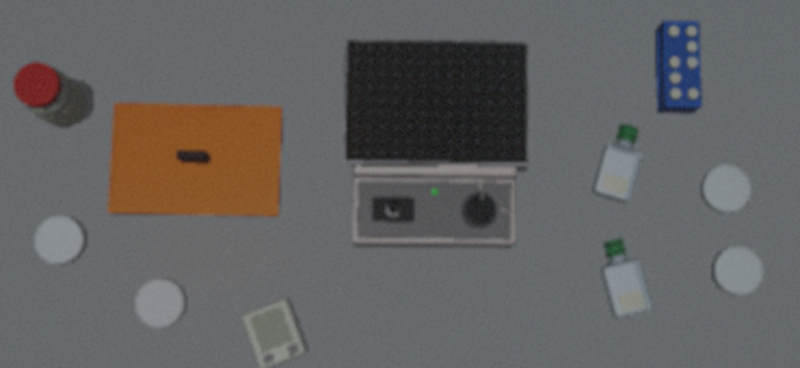

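```bash
cat >> h.py <<'E'
def go(x,y,z,yaw=None):
    "delta in tool axes (after the turn) to TCP target in m; yaw = world direction (deg) of the closing line, mod 180"
    o=arm.observe(); M=R.from_rotvec(o["ee_rot"]); m=M.as_matrix(); t=0
    if yaw is not None:
        cur=np.degrees(np.arctan2(m[1,1],m[0,1])); e=(yaw-cur+90)%180-90
        t=-np.radians(e)
    d=(M*R.from_rotvec([0,0,t])).inv().apply(np.array([x,y,z])-o["position"])
    print(f"turn {t:.3f} then d {np.round(d,4)}  dist {np.linalg.norm(d):.3f} | pos {np.round(o['position'],4)} tilt {np.round(m[:,2],3)} j7 {o['joints'][6]:.2f} w {o['width']*92:.1f} f {np.round(o['force'],1)} t {o['clock']:.1f}")
E
python3 - <<'E'
from h import *
d=img("top");h,s,v=hsv(d)
print(v[202,466],v[190,417],v[200,540])
for c in blobs((s<70)&(v>130),100,2500): print("top",rect(d,c,.015),rect(d,c,.024),np.round(c.reshape(-1,2).mean(0)))
d=img("side");h,s,v=hsv(d)
for c in blobs((s<60)&(v>150),60,600): print("side .024",rect(d,c,.024)[:2],np.round(c.reshape(-1,2).mean(0)))
go(.437,-.272,.15,105)
m=R.from_rotvec(arm.observe()["ee_rot"]).as_matrix();print(m)
E
```

```text
145 147 108
top [404.2 306.4  55.8  52.9   2.8] [403.9 304.5  55.4  52.6   2.8] [203. 255.]
top [ 432.3 -271.3   59.3   42.1   13.6] [ 431.8 -269.4   58.9   41.8   13.6] [420. 248.]
top [ 457.5 -410.2   56.3   53.8   -1.8] [ 456.9 -407.4   56.    53.4   -1.8] [471. 240.]
top [479.3 433.9  55.3  54.2 -42.9] [478.5 431.3  54.9  53.8 -42.9] [156. 225.]
top [ 561.7 -399.5   55.4   54.4   -1.3] [ 560.4 -396.8   55.    54.    -1.3] [466. 202.]
top [ 577.5 -261.3   58.    41.3  -15.1] [ 576.1 -259.4   57.6   41.   -15.1] [415. 194.]
side .024 [476.3 435.8] [253. 348.]
side .024 [401.6 309.8] [311. 317.]
side .024 [368.  165.6] [353. 277.]
side .024 [532.  -53.7] [333. 207.]
side .024 [587.  -65.1] [317. 188.]
side .024 [ 435.  -261.5] [391. 164.]
side .024 [ 576.9 -258.3] [351. 151.]
side .024 [ 454.8 -400. ] [401. 138.]
side .024 [ 556.4 -388.3] [371. 131.]
side .024 [   40.6 -1118.7] [555.  79.]
turn 0.093 then d [ 0.2937 -0.2463  0.0766]  dist 0.391 | pos [ 0.2171 -0.586   0.2266] tilt [-0.  0. -1.] j7 -0.08 w 92.4 f [ 0.2 -0.4  0. ] t 0.3
[[ 9.37732660e-01  3.47357794e-01 -1.45486434e-04]
 [ 3.47357822e-01 -9.37732620e-01  2.78601094e-04]
 [-3.96531140e-05 -3.11789196e-04 -9.99999951e-01]]
```

```bash
python3 -c "
from h import *
go(.4325,-.2685,.08,104)"; python3 nudge.py '{"plan":[[0,0,0,0.11,1],[0.03,-0.025,0.012,0,1],[0.03,-0.025,0.012,0,1],[0.03,-0.025,0.012,0,1],[0.03,-0.025,0.012,0,1],[0.03,-0.025,0.012,0,1],[0.03,-0.025,0.012,0,1],[0.03,-0.025,0.012,0,1],[0.03,-0.025,0.012,0,1],[0.03,-0.025,0.012,0,1]]}' 40;  python3 -c "
from h import *
go(.4325,-.2685,.009,104)"
```

```text
turn 0.110 then d [ 0.2858 -0.2559  0.1466]  dist 0.411 | pos [ 0.2171 -0.586   0.2266] tilt [-0.  0. -1.] j7 -0.08 w 92.4 f [ 0.2 -0.4  0. ] t 0.3
clock: 1.35
position: [0.4254, -0.3012, 0.1185]
ee_rot: [3.118, 0.383, 0.001]
force: [0.6, -0.4, -0.5]
width: 0.998
gripper_force: 0.0
turn 0.000 then d [ 0.0147 -0.03    0.1095]  dist 0.114 | pos [ 0.4254 -0.3012  0.1185] tilt [ 0.001 -0.    -1.   ] j7 -0.85 w 91.8 f [ 0.6 -0.4 -0.5] t 1.4
```

```bash
python3 nudge.py '{"plan":[[0.0148,-0.03,0,0,1],[0,0,0.03,0,1],[0,0,0.03,0,1],[0,0,0.03,0,1],[0,0,0.0195,0,1],[0,0,0,0,1],[0,0,0,0,0.3],[0,0,0,0,0.3],[0,0,0,0,0.3],[0,0,0,0,0.3]]}' 30;  python3 -c "
from h import *
go(.4325,-.2685,.009,104)"
```

```text
clock: 2.35
position: [0.4322, -0.2701, 0.0101]
ee_rot: [3.117, 0.383, 0.002]
force: [-0.3, -0.1, -0.3]
width: 0.704
gripper_force: 0.0
turn 0.000 then d [ 0.0007 -0.0014  0.0011]  dist 0.002 | pos [ 0.4322 -0.2701  0.0101] tilt [ 0.002 -0.001 -1.   ] j7 -0.93 w 64.8 f [-0.3 -0.1 -0.3] t 2.4
```

```bash
python3 nudge.py '{"plan":[[0,0,0,0,0.3],[0,0,0,0,0.3],[0,0,0,0,0.3],[0,0,0,0,0.3],[0,0,0,0,0.3],[0,0,-0.03,0,0.3],[0,0,-0.04,0,0.3],[0,0,-0.04,0,0.3],[0,0,-0.04,0,0.3],[0,0,0,0,0.3]]}' 30;  python3 -c "
from h import *
go(.6432,.0275,.16,90.9)"
```

```text
clock: 3.35
position: [0.4344, -0.271, 0.1641]
ee_rot: [3.113, 0.383, 0.011]
force: [0.5, 0.2, -1.1]
width: 0.498
gripper_force: 30.0
turn 0.229 then d [ 0.2135 -0.2952  0.0045]  dist 0.364 | pos [ 0.4344 -0.271   0.1641] tilt [ 0.008 -0.004 -1.   ] j7 -0.90 w 45.8 f [ 0.5  0.2 -1.1] t 3.4
```

```bash
python3 nudge.py '{"plan":[[0,0,0,0.115,0.3],[0,0,0,0.115,0.3],[0.03,-0.042,0,0,0.3],[0.03,-0.042,0,0,0.3],[0.03,-0.042,0,0,0.3],[0.03,-0.042,0,0,0.3],[0.03,-0.042,0,0,0.3],[0.03,-0.042,0,0,0.3],[0.03,-0.042,0,0,0.3],[0,0,0,0,0.3]]}' 30;  python3 -c "
from h import *
go(.6432,.0275,.112,90.9)"
```

```text
clock: 4.35
position: [0.633, 0.0273, 0.1579]
ee_rot: [-3.136, -0.038, -0.001]
force: [-0.6, -0.3, -1.4]
width: 0.496
gripper_force: 30.0
turn 0.009 then d [0.0101 0.0002 0.0459]  dist 0.047 | pos [0.633  0.0273 0.1579] tilt [ 0.001  0.005 -1.   ] j7 -1.72 w 45.6 f [-0.6 -0.3 -1.4] t 4.3
```

```bash
python3 nudge.py '{"plan":[[0.01,0,0,0.009,0.3],[0,0,0.015,0,0.3],[0,0,0.015,0,0.3],[0,0,0.008,0,0.3],[0,0,0,0,0.3],[0,0,0,0,0.3]]}' 30;  python3 -c "
from h import *
go(.6432,.0275,.112,90.9)"
```

```text
clock: 4.95
position: [0.6408, 0.0177, 0.1212]
ee_rot: [3.141, 0.008, -0.0]
force: [-1.1, -0.3, 0.1]
width: 0.498
gripper_force: 30.0
turn -0.011 then d [ 0.0026 -0.0097  0.0092]  dist 0.014 | pos [0.6408 0.0177 0.1212] tilt [-0. -0. -1.] j7 -1.73 w 45.8 f [-1.1 -0.3  0.1] t 5.0
```

```bash
python3 nudge.py '{"plan":[[0.0026,-0.0097,0,-0.011,0.3],[0,0,0,0,0.3],[0,0,0.004,0,0.3],[0,0,0.003,0,0.3],[0,0,0,0,0.3],[0,0,0,0,0.3]]}' 30;  python3 -c "
from h import *
go(.6432,.0275,.112,90.9)"
```

```text
clock: 5.55
position: [0.6433, 0.0277, 0.114]
ee_rot: [3.141, 0.026, -0.001]
force: [0.6, 0.2, -0.0]
width: 0.497
gripper_force: 30.0
turn 0.001 then d [-0.0001  0.0002  0.002 ]  dist 0.002 | pos [0.6433 0.0277 0.114 ] tilt [-0. -0. -1.] j7 -1.73 w 45.7 f [ 0.6  0.2 -0. ] t 5.5
```

```bash
python3 nudge.py '{"plan":[[0,0,0.002,0,0.3],[0,0,0,0,0.3],[0,0,0,0,0.3]]}'; python3 nudge.py '{"plan":[[0,0,0,0,0.8],[0,0,0,0,0.8],[0,0,0,0,0.8],[0,0,-0.01,0,0.8],[0,0,-0.03,0,0.8],[0,0,-0.04,0,1],[0,0,0,0,1]]}' 30;  python3 -c "
from h import *
go(.5765,-.2595,.12,74.8)"
```

```text
clock: 5.85
position: [0.6434, 0.0279, 0.1122]
ee_rot: [3.141, 0.026, -0.0]
force: [-0.3, -0.4, 0.1]
width: 0.498
gripper_force: 30.0
clock: 6.55
position: [0.6467, 0.0284, 0.1989]
ee_rot: [-3.14, -0.026, -0.015]
force: [0.2, 0.3, 0.2]
width: 0.925
gripper_force: 0.0
turn 0.282 then d [0.007  0.2965 0.0778]  dist 0.307 | pos [0.6467 0.0284 0.1989] tilt [ 0.01   0.001 -1.   ] j7 -1.72 w 85.1 f [0.2 0.3 0.2] t 6.5
```

```bash
python3 nudge.py '{"plan":[[0,0,0,0.141,1],[0,0,0,0.141,1],[0,0.042,0,0,1],[0,0.042,0,0,1],[0,0.042,0.01,0,1],[0,0.042,0.01,0,1],[0,0.042,0.02,0,1],[0,0.042,0.02,0,1],[0,0.04,0.02,0,1],[0,0,0,0,1]]}'; python3 nudge.py '{"plan":[[0,0,0,0,1],[0,0,0,0,1],[0,0,0,0,1]]}' ;  python3 -c "
from h import *
go(.5765,-.2595,.0095,74.8)"
```

```text
clock: 7.55
position: [0.5622, -0.2612, 0.11]
ee_rot: [3.109, -0.429, -0.007]
force: [-0.2, -0.7, -0.3]
width: 0.999
gripper_force: 0.0
clock: 7.85
position: [0.568, -0.2522, 0.1131]
ee_rot: [-3.114, 0.412, -0.002]
force: [-0.2, 0.3, -0.3]
width: 0.997
gripper_force: 0.0
turn 0.002 then d [0.0099 0.0049 0.1036]  dist 0.104 | pos [ 0.568  -0.2522  0.1131] tilt [ 0.002  0.    -1.   ] j7 -1.49 w 91.7 f [-0.2  0.3 -0.3] t 7.8
```

```bash
python3 nudge.py '{"plan":[[0.01,0.005,0,0,1],[0,0,0.035,0,1],[0,0,0.035,0,1],[0,0,0.033,0,1],[0,0,0,0,0.3],[0,0,0,0,0.3],[0,0,0,0,0.3],[0,0,0,0,0.3],[0,0,0,0,0.3],[0,0,0,0,0.3]]}' 30; python3 nudge.py '{"plan":[[0,0,0,0,0.3],[0,0,0,0,0.3],[0,0,0,0,0.3]]}';  python3 -c "
from h import *
go(.645,-.0825,.16,90.9)"
```

```text
clock: 8.85
position: [0.5757, -0.2615, 0.0102]
ee_rot: [3.114, -0.415, 0.002]
force: [0.5, 0.5, 0.5]
width: 0.527
gripper_force: 0.3
clock: 9.15
position: [0.5756, -0.2614, 0.01]
ee_rot: [3.114, -0.416, 0.001]
force: [-1.0, 1.1, 6.2]
width: 0.501
gripper_force: 30.0
turn -0.281 then d [ 0.0724 -0.1778 -0.15  ]  dist 0.244 | pos [ 0.5756 -0.2614  0.01  ] tilt [ 0.001 -0.    -1.   ] j7 -1.49 w 46.1 f [-1.   1.1  6.2] t 9.2
```

```bash
python3 nudge.py '{"plan":[[0,0,-0.03,0,0.3],[0,0,-0.04,0,0.3],[0,0,-0.04,0,0.3],[0,0,-0.04,0,0.3],[0,0,0,-0.14,0.3],[0,0,0,-0.141,0.3],[0.018,-0.045,0,0,0.3],[0.018,-0.045,0,0,0.3],[0.018,-0.045,0,0,0.3],[0.018,-0.043,0,0,0.3]]}' ; python3 nudge.py '{"plan":[[0,0,0,0,0.3],[0,0,0,0,0.3],[0,0,0,0,0.3]]}';  python3 -c "
from h import *
go(.645,-.0825,.112,90.9)"
```

```text
clock: 10.15
position: [0.6446, -0.0802, 0.1592]
ee_rot: [-3.141, -0.025, 0.0]
force: [1.6, -0.2, -1.8]
width: 0.5
gripper_force: 30.0
clock: 10.45
position: [0.6439, -0.0836, 0.159]
ee_rot: [3.14, 0.023, -0.001]
force: [0.8, -0.5, -1.0]
width: 0.505
gripper_force: 30.0
turn -0.001 then d [ 0.0012 -0.0011  0.047 ]  dist 0.047 | pos [ 0.6439 -0.0836  0.159 ] tilt [-0.001 -0.001 -1.   ] j7 -1.55 w 46.5 f [ 0.8 -0.5 -1. ] t 10.4
```

```bash
python3 nudge.py '{"plan":[[0.001,-0.001,0.02,0,0.3],[0,0,0.015,0,0.3],[0,0,0.008,0,0.3],[0,0,0.002,0,0.3],[0,0,0.002,0,0.3],[0,0,0,0,0.3],[0,0,0,0,0.3]]}' ; python3 nudge.py '{"plan":[[0,0,0,0,0.8],[0,0,0,0,0.8],[0,0,0,0,0.8],[0,0,-0.01,0,0.8],[0,0,-0.03,0,0.8],[0,0,-0.04,0,1],[0,0,0,0,1]]}';  python3 - <<'E'
from h import *
go(.585,.2715,.12,0)
E
```

```text
clock: 11.15
position: [0.6457, -0.0812, 0.1128]
ee_rot: [3.141, 0.025, 0.001]
force: [0.5, -0.6, -0.6]
width: 0.5
gripper_force: 30.0
clock: 11.85
position: [0.6487, -0.0813, 0.1989]
ee_rot: [3.141, 0.024, 0.016]
force: [-0.6, 0.4, -0.3]
width: 0.923
gripper_force: 0.0
turn -1.555 then d [ 0.3529 -0.0645  0.0781]  dist 0.367 | pos [ 0.6487 -0.0813  0.1989] tilt [ 0.01 -0.   -1.  ] j7 -1.55 w 84.9 f [-0.6  0.4 -0.3] t 11.8
```

```bash
python3 nudge.py '{"plan":[[0,0,0,-0.15,1],[0,0,0,-0.15,1],[0,0,0,-0.15,1],[0,0,0,-0.15,1],[0,0,0,-0.15,1],[0,0,0,-0.15,1],[0,0,0,-0.15,1],[0,0,0,-0.15,1],[0,0,0,-0.15,1],[0,0,0,-0.15,1]]}' ; python3 nudge.py '{"plan":[[0,0,0,-0.055,1],[0.044,-0.008,0,0,1],[0.044,-0.008,0,0,1],[0.044,-0.008,0,0,1],[0.044,-0.008,0,0,1],[0.044,-0.008,0,0,1],[0.044,-0.008,0,0,1],[0.044,-0.008,0,0,1],[0.044,-0.008,0,0,1],[0,0,0.04,0,1]]}';python3 nudge.py '{"plan":[[0,0,0.03,0,1],[0,0,0,0,1],[0,0,0,0,1]]}';  python3 - <<'E'
from h import *
go(.585,.2715,.017,0)
d=img("top");a=cv2.resize(d["image"][125:240,170:390],(800,418),interpolation=cv2.INTER_CUBIC)
s=img("side");b=s["image"][130:330,190:390]; cv2.imwrite("pics/a.png",a); cv2.imwrite("pics/b.png",cv2.resize(b,(600,600),interpolation=cv2.INTER_CUBIC))
for n,d in(("top",d),("side",s)):
    h,sa,v=hsv(d)
    print(n,"green",[rect(d,c,.120) for c in blobs((h>45)&(h<85)&(sa>90),12)])
    for c in blobs((sa<70)&(v>125),80,700): print(rect(d,c,.126))
    bl=blobs(v<45,20,200)
    print("black",[(rect(d,c,.044),c.reshape(-1,2).mean(0).round()) for c in bl])
E
```

```text
clock: 12.85
position: [0.6454, -0.0813, 0.1928]
ee_rot: [2.275, 2.166, 0.0]
force: [0.5, -0.3, -0.5]
width: 1.001
gripper_force: 0.0
clock: 13.85
position: [0.5812, 0.2821, 0.158]
ee_rot: [-2.21, -2.23, -0.021]
force: [0.8, 0.5, -0.7]
width: 1.001
gripper_force: 0.0
clock: 14.15
position: [0.5816, 0.2706, 0.1229]
ee_rot: [2.222, 2.221, -0.001]
force: [-0.2, -0.1, 1.0]
width: 1.002
gripper_force: 0.0
turn -0.000 then d [0.0009 0.0034 0.1059]  dist 0.106 | pos [0.5816 0.2706 0.1229] tilt [-0. -0. -1.] j7 -0.78 w 92.2 f [-0.2 -0.1  1. ] t 14.2
top green [array([699.3, -80.9,  23.2,  18.4, -88.8]), array([697. ,  28.9,  23. ,  18.4, -88.8])]
[400.2 284.1  57.3  55.8  29. ]
[ 445.2 -325.1   40.7   39.3   25.7]
[473.5 403.4  72.5  59.1  10.1]
[558.9 -27.7 185.3  10.1 -88.9]
[ 6.458e+02 -8.210e+01  5.990e+01  4.060e+01  6.000e-01]
[642.3  26.6  62.   40.5   1.2]
black [(array([226.5, -60.2,  40.8,  25.5, -85.1]), array([342., 328.])), (array([528.2,  14.3,  32.2,  14.2,  77. ]), array([314., 209.])), (array([515.5,  37.3,  29.6,  20.2,  33. ]), array([306., 213.]))]
side green [array([694.8,  35.6,  38.6,  22. , -71.6]), array([696.9, -72.6,  40.1,  21.5, -72.5])]
[635.3 178.9  76.3  37.3  52.9]
[643.9  37.   77.7  61.3   2.4]
[647.7 -70.5  79.2  64.2   2.9]
black [(array([575.8, 281.2,  49.9,  23.2, -89.6]), array([254., 271.])), (array([526. ,   2.7,  73.3,  34.5, -80.3]), array([325., 205.])), (array([ 531.4, -109.4,   50.8,   35.4,  -63.2]), array([342., 179.])), (array([ -86. , -548.9,  378.8,   29. ,  -72.8]), array([577., 162.])), (array([1162.9, -291.3,  296. ,   63.8,  -74.8]), array([209.,  90.]))]
```

View pics/b.png

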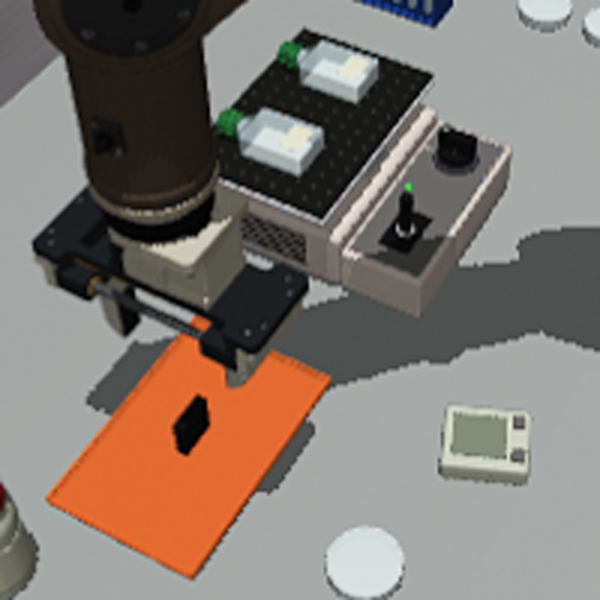

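The flasks lie flat on the mat, caps to the back, at about (643,27) and (646,-82). The sheet tab is at crop (190,425), below the gripper. Now to grip it.

```bash
python3 nudge.py '{"plan":[[0.001,0.0034,0,0,1],[0,0,0.035,0,1],[0,0,0.035,0,1],[0,0,0.025,0,1],[0,0,0.011,0,0.05],[0,0,0,0,0.05],[0,0,0,0,0.05],[0,0,0,0,0.05],[0,0,0,0,0.05],[0,0,0,0,0.05]]}' 50; python3 nudge.py '{"plan":[[0,0,0,0,0.05],[0,0,0,0,0.05],[0,0,0,0,0.05],[0,0,0,0,0.05],[0,0,0,0,0.05],[0,0,0,0,0.05],[0,0,0,0,0.05],[0,0,0,0,0.05]]}' 50;  python3 - <<'E'
from h import *
go(.6441,-.0275,.19,.9)
E
```

```text
clock: 15.25
position: [0.5853, 0.272, 0.0171]
ee_rot: [2.221, 2.221, 0.002]
force: [0.0, 0.4, -0.1]
width: 0.526
gripper_force: 0.0
clock: 16.05
position: [0.5848, 0.2718, 0.0162]
ee_rot: [2.222, 2.221, 0.0]
force: [-0.1, -0.1, -0.3]
width: 0.103
gripper_force: 50.0
turn -0.016 then d [-0.3002  0.0546 -0.1738]  dist 0.351 | pos [0.5848 0.2718 0.0162] tilt [ 0.  0. -1.] j7 -0.84 w 9.5 f [-0.1 -0.1 -0.3] t 16.1
```

```bash
python3 nudge.py '{"plan":[[0,0,-0.01,0,0.05],[0,0,-0.025,0,0.05],[0,0,-0.03,0,0.05],[0,0,-0.03,0,0.05],[0,0,-0.03,0,0.05],[0,0,-0.03,0,0.05],[0,0,-0.015,-0.016,0.05],[0,0,0,0,0.05],[0,0,0,0,0.05]]}'; python3 nudge.py '{"plan":[[-0.015,0.002,0,0,0.05],[-0.03,0.005,0,0,0.05],[-0.035,0.007,0,0,0.05],[-0.035,0.007,0,0,0.05],[-0.035,0.007,0,0,0.05],[-0.035,0.007,0,0,0.05],[-0.035,0.007,0,0,0.05],[-0.035,0.007,0,0,0.05],[-0.03,0.005,0,0,0.05],[-0.015,0.002,0,0,0.05]]}';python3 nudge.py '{"plan":[[0,0,0,0,0.05],[0,0,0,0,0.05],[0,0,0,0,0.05]]}';  python3 - <<'E'
from h import *
go(.6441,-.0275,.15,.9)
for n in("top","side"):
    d=img(n);h,s,v=hsv(d)
    c=max(blobs((h<18)&(s>150)&(v>60)&(np.arange(640)[None]<450),100),key=cv2.contourArea); print(n,rect(d,c,.184))
    cv2.imwrite(f"pics/c{n}.png",cv2.resize(d["image"][110:290,190:430],(720,540),interpolation=cv2.INTER_CUBIC))
E
```

```text
clock: 16.95
position: [0.5844, 0.2714, 0.1853]
ee_rot: [-2.204, -2.239, 0.002]
force: [-0.1, -0.4, -1.7]
width: 0.104
gripper_force: 50.0
clock: 17.95
position: [0.6448, -0.0328, 0.1843]
ee_rot: [-2.209, -2.233, 0.006]
force: [-0.1, -1.0, -2.1]
width: 0.104
gripper_force: 50.0
clock: 18.25
position: [0.6451, -0.0249, 0.186]
ee_rot: [-2.2, -2.241, -0.001]
force: [0.3, -0.4, -2.2]
width: 0.101
gripper_force: 50.0
turn 0.003 then d [-0.0027 -0.0011  0.036 ]  dist 0.036 | pos [ 0.6451 -0.0249  0.186 ] tilt [-0.     0.001 -1.   ] j7 -0.24 w 9.3 f [ 0.3 -0.4 -2.2] t 18.2
top [639.3  41.2 138.5  72.2   1.5]
side [639.1 -15.6 216.3 143.2 -88.6]
```

View pics/cside.png

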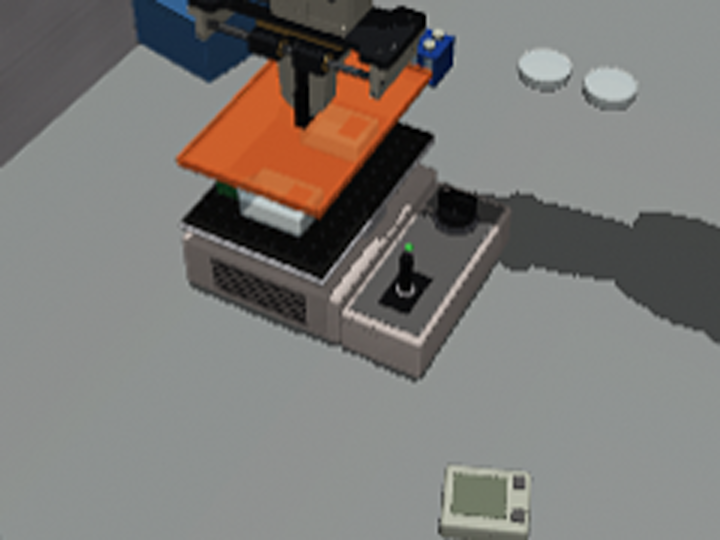

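```bash
python3 nudge.py '{"plan":[[-0.0027,-0.0011,0.015,0.003,0.05],[0,0,0.015,0,0.05],[0,0,0.004,0,0.05],[0,0,0,0,0.05],[0,0,0,0,0.05]]}'; python3 nudge.py '{"plan":[[0,0,0.002,0,0.05],[0,0,0,0,0.05],[0,0,0,0,0.05]]}' |egrep 'pos|forc'; python3 nudge.py '{"plan":[[0,0,0.002,0,0.05],[0,0,0,0,0.05],[0,0,0,0,0.05]]}' |egrep 'pos|forc'; python3 nudge.py '{"plan":[[0,0,0.002,0,0.05],[0,0,0,0,0.05],[0,0,0,0,0.05]]}' |egrep 'pos|forc'; python3 -c "
from h import *
go(.6441,-.0275,.142,.9)"
```

```text
clock: 18.85
position: [0.6447, -0.0295, 0.1525]
ee_rot: [2.206, 2.236, 0.001]
force: [0.3, 0.4, -1.2]
width: 0.109
gripper_force: 50.0
position: [0.6446, -0.03, 0.1505]
force: [1.2, -0.1, -1.0]
gripper_force: 50.0
position: [0.6445, -0.03, 0.1482]
force: [-0.2, 0.9, -0.6]
gripper_force: 50.0
position: [0.6444, -0.03, 0.1461]
force: [-0.0, 0.2, -2.0]
gripper_force: 50.0
turn -0.003 then d [ 0.0025 -0.0003  0.0041]  dist 0.005 | pos [ 0.6444 -0.03    0.1461] tilt [-0. -0. -1.] j7 -0.26 w 9.7 f [-0.   0.2 -2. ] t 19.8
```

```bash
python3 nudge.py '{"plan":[[0.0025,0,0.001,-0.003,0.05],[0,0,0,0,0.05],[0,0,0,0,0.05]]}' |egrep 'pos|forc'; python3 nudge.py '{"plan":[[0,0,0.0015,0,0.05],[0,0,0,0,0.05],[0,0,0,0,0.05]]}' |egrep 'pos|forc'; python3 nudge.py '{"plan":[[0,0,0.0015,0,0.05],[0,0,0,0,0.05],[0,0,0,0,0.05]]}' |egrep 'pos|forc';  python3 - <<'E'
from h import *
go(.6441,-.0275,.142,.9)
for n in("side",):
    d=img(n);h,s,v=hsv(d)
    c=max(blobs((h<18)&(s>150)&(v>60)&(np.arange(640)[None]<450),100),key=cv2.contourArea); print(n,rect(d,c,.136))
    cv2.imwrite(f"pics/d.png",cv2.resize(d["image"][110:290,190:430],(720,540),interpolation=cv2.INTER_CUBIC))
E
```

```text
position: [0.6445, -0.0272, 0.1452]
force: [-0.3, 0.0, -1.5]
gripper_force: 50.0
position: [0.6444, -0.0275, 0.1436]
force: [-0.9, -0.7, -0.3]
gripper_force: 50.0
position: [0.6445, -0.0274, 0.1422]
force: [0.1, -0.6, -1.2]
gripper_force: 50.0
turn 0.000 then d [-0.     -0.0004  0.0002]  dist 0.000 | pos [ 0.6445 -0.0274  0.1422] tilt [-0. -0. -1.] j7 -0.26 w 9.7 f [ 0.1 -0.6 -1.2] t 20.6
side [641.1 -22.3 217.5 143.2 -89.1]
```

View pics/d.png

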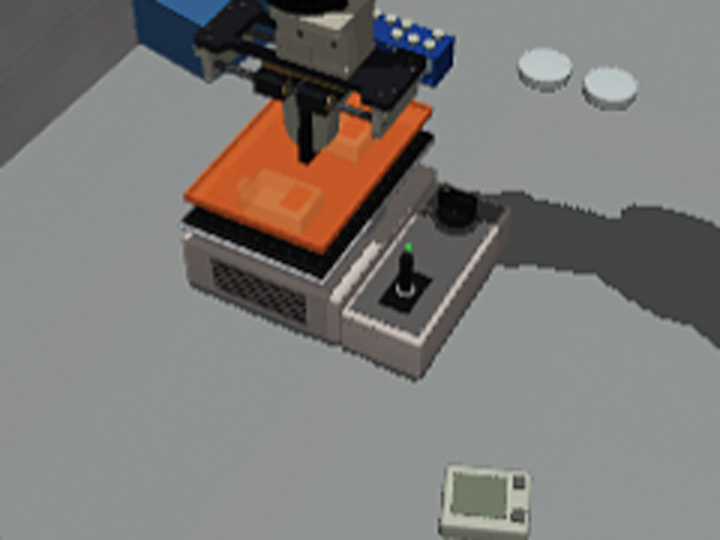

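The sheet is level just above the flasks and centred on the mat. I'll lower it the rest of the way and release.

```bash
python3 nudge.py '{"plan":[[0,0,0.001,0,0.05],[0,0,0,0,0.05],[0,0,0,0,0.05]]}' |egrep 'pos|forc'; python3 nudge.py '{"plan":[[0,0,0,0,0.3],[0,0,0,0,0.3],[0,0,0,0,0.3],[0,0,0,0,0.3],[0,0,0,0,0.3]]}' |egrep 'pos|forc'; python3 nudge.py '{"plan":[[0,0,-0.01,0,0.3],[0,0,-0.02,0,0.3],[0,0,-0.03,0,0.3],[0,0,-0.04,0,1],[0,0,0,0,1],[0,0,0,0,1]]}' |egrep 'pos|forc';  python3 - <<'E'
from h import *
go(.561,-.3997,.15,90)
for n in("side","top"):
    d=img(n);h,s,v=hsv(d)
    c=max(blobs((h<18)&(s>150)&(v>60)&(np.arange(640)[None]<450),100),key=cv2.contourArea); print(n,rect(d,c,.136))
E
```

```text
position: [0.6445, -0.0274, 0.1421]
force: [-2.3, 0.1, 6.4]
gripper_force: 50.0
position: [0.6445, -0.0275, 0.1411]
force: [0.1, -0.3, -0.3]
gripper_force: 0.0
position: [0.6452, -0.0273, 0.243]
force: [0.3, 0.3, 0.1]
gripper_force: 0.0
turn -1.555 then d [ 0.0844 -0.3724  0.0928]  dist 0.393 | pos [ 0.6452 -0.0273  0.243 ] tilt [ 0.003 -0.    -1.   ] j7 -0.22 w 47.0 f [0.3 0.3 0.1] t 22.1
side [641.1 -22.8 218.1 143.2 -89.1]
top [640.7  14.4 138.8 119.5   1.4]
```

```bash
cat >> h.py <<'E'
def dishes(z=.015,n=("side","top")):
    for k in n:
        d=img(k);h,s,v=hsv(d)
        for c in blobs((s<70)&(v>(150 if k=="side" else 128)),90,700):
            r=rect(d,c,z)
            if 50<r[3] and r[2]<63: print(k,r[:4])
E
python3 nudge.py '{"plan":[[0,0,0,-0.15,1],[0,0,0,-0.15,1],[0,0,0,-0.15,1],[0,0,0,-0.15,1],[0,0,0,-0.15,1],[0,0,0,-0.15,1],[0,0,0,-0.15,1],[0,0,0,-0.15,1],[0,0,0,-0.15,1],[0,0,0,-0.15,1]]}' >/dev/null; python3 nudge.py '{"plan":[[0,0,0,-0.071,1],[0,0,0,0,1],[0,0,0,0,1]]}' >/dev/null;  python3 - <<'E'
from h import *
go(.561,-.3997,.15,90.9)
dishes()
E
```

```text
turn -0.002 then d [ 0.0888 -0.3708  0.0904]  dist 0.392 | pos [ 0.6441 -0.0276  0.2403] tilt [-0.001  0.    -1.   ] j7 1.19 w 91.9 f [0.5 0.5 0.5] t 23.5
side [479.4 432.9  59.1  57.7]
side [403.9 305.6  59.9  58.1]
side [ 481.  -404.1   59.3   58.7]
side [ 560.3 -399.6   59.1   55.6]
top [403.5 307.3  60.7  60. ]
top [ 482.9 -405.6   59.8   59.3]
top [479.5 435.3  62.   58.3]
top [ 561.2 -400.2   59.4   58.6]
```

The second right-hand dish has been knocked to (482,-405). I'll pick D1 first.

```bash
python3 nudge.py '{"plan":[[0.01,-0.041,0.01,0,1],[0.01,-0.041,0.01,0,1],[0.01,-0.041,0.01,0,1],[0.01,-0.041,0.01,0,1],[0.01,-0.041,0.01,0,1],[0.01,-0.041,0.01,0,1],[0.01,-0.041,0.01,0,1],[0.01,-0.041,0.01,0,1],[0.009,-0.043,0.01,0,1],[0,0,0,0,1]]}' >/dev/null; python3 nudge.py '{"plan":[[0,0,0,0,1],[0,0,0,0,1],[0,0,0,0,1]]}' >/dev/null;  python3 - <<'E'
from h import *
go(.561,-.3997,.0072,90.9)
E
```

```text
turn 0.003 then d [ 0.0016 -0.0017  0.1447]  dist 0.145 | pos [ 0.5625 -0.398   0.1519] tilt [ 0.001  0.    -1.   ] j7 1.73 w 92.3 f [0.2 0.9 0.3] t 24.9
```

```bash
python3 nudge.py '{"plan":[[0.0016,-0.0017,0.035,0,1],[0,0,0.035,0,1],[0,0,0.035,0,1],[0,0,0.03,0,1],[0,0,0.0095,0,1],[0,0,0,0,0.5],[0,0,0,0,0.5],[0,0,0,0,0.5],[0,0,0,0,0.5],[0,0,0,0,0.5]]}' 20 >/dev/null; python3 nudge.py '{"plan":[[0,0,0,0,0.5],[0,0,0,0,0.5],[0,0,-0.02,0,0.5],[0,0,-0.04,0,0.5],[0,0,-0.05,0,0.5],[0,0,-0.05,0,0.5],[0,0,-0.03,0,0.5],[0,0,0,0,0.5]]}';  python3 - <<'E'
from h import *
a=np.radians(.9);c=lambda x,y:(.6445+x*np.cos(a)-y*np.sin(a),-.0275+x*np.sin(a)+y*np.cos(a))
for s in((.034,-.052),(-.034,-.052),(.034,.052),(-.034,.052)):print(s,c(*s))
go(*c(.034,-.052),.19,90.9)
E
```

```text
clock: 26.7
position: [0.5624, -0.4021, 0.2028]
ee_rot: [-0.025, 3.134, -0.007]
force: [0.1, -0.5, 0.8]
width: 0.643
gripper_force: 20.0
(0.034, -0.052) (np.float64(0.6793125860045911), np.float64(-0.07895953610044444))
(-0.034, -0.052) (np.float64(0.6113209749958383), np.float64(-0.08002763367764826))
(0.034, 0.052) (np.float64(0.6776790250041617), np.float64(0.02502763367764825))
(-0.034, 0.052) (np.float64(0.6096874139954088), np.float64(0.02395953610044444))
turn 0.000 then d [-0.1218  0.3213  0.0123]  dist 0.344 | pos [ 0.5624 -0.4021  0.2028] tilt [ 0.008 -0.004 -1.   ] j7 1.76 w 59.2 f [ 0.1 -0.5  0.8] t 26.7
```

```bash
python3 nudge.py '{"plan":[[-0.01,0.025,0,0,0.5],[-0.014,0.037,0,0,0.5],[-0.014,0.037,0,0,0.5],[-0.014,0.037,0,0,0.5],[-0.014,0.037,0,0,0.5],[-0.014,0.037,0,0,0.5],[-0.014,0.037,0,0,0.5],[-0.014,0.037,0,0,0.5],[-0.01,0.027,0,0,0.5],[-0.004,0.01,0,0,0.5]]}' >/dev/null; python3 nudge.py '{"plan":[[0,0,0.01,0,0.5],[0,0,0,0,0.5],[0,0,0,0,0.5],[0,0,0,0,0.5]]}'>/dev/null;  python3 - <<'E'
from h import *
go(.6793,-.0790,.137,90.9)
E
```

```text
turn -0.002 then d [-0.0029  0.0017  0.0495]  dist 0.050 | pos [ 0.6764 -0.0807  0.1865] tilt [-0.    -0.001 -1.   ] j7 1.25 w 59.0 f [-0.6 -0.3 -0.1] t 28.1
```

```bash
python3 nudge.py '{"plan":[[-0.0029,0.0017,0.015,0,0.5],[0,0,0.02,0,0.5],[0,0,0.009,0,0.5],[0,0,0.003,0,0.5],[0,0,0,0,0.5],[0,0,0,0,0.5]]}';python3 nudge.py '{"plan":[[0,0,0.0015,0,0.5],[0,0,0,0,0.5],[0,0,0,0,0.5]]}'; python3 -c "
from h import *
go(.6793,-.0790,.137,90.9)"
```

```text
clock: 28.7
position: [0.68, -0.0768, 0.1404]
ee_rot: [-0.025, 3.14, 0.0]
force: [-0.0, 0.3, 0.0]
width: 0.646
gripper_force: 20.0
clock: 29.0
position: [0.6797, -0.0769, 0.1385]
ee_rot: [-0.025, 3.141, -0.0]
force: [-0.3, -0.6, 0.0]
width: 0.645
gripper_force: 20.0
turn 0.000 then d [ 0.0004 -0.0021  0.0015]  dist 0.003 | pos [ 0.6797 -0.0769  0.1385] tilt [ 0. -0. -1.] j7 1.22 w 59.3 f [-0.3 -0.6  0. ] t 29.0
```

```bash
python3 nudge.py '{"plan":[[0,0,0.0005,0,0.5],[0,0,0,0,0.75],[0,0,0,0,0.75],[0,0,0,0,0.75],[0,0,-0.01,0,0.75],[0,0,-0.03,0,0.75],[0,0,-0.03,0,1],[0,0,0,0,1],[0,0,0,0,1]]}';  python3 - <<'E'
from h import *
dishes()
go(.482,-.405,.15,90.9)
E
```

```text
clock: 29.9
position: [0.68, -0.0767, 0.2091]
ee_rot: [-0.025, 3.139, -0.0]
force: [0.5, -0.4, -0.2]
width: 0.957
gripper_force: 0.0
side [479.4 432.9  59.1  57.7]
side [403.9 305.6  59.9  58.1]
side [ 481.  -404.1   59.3   58.7]
top [404.3 307.7  62.5  60.9]
top [479.3 435.3  60.8  60. ]
turn 0.000 then d [ 0.2021 -0.3247  0.0574]  dist 0.387 | pos [ 0.6791 -0.0771  0.2071] tilt [-0.001 -0.    -1.   ] j7 1.26 w 91.1 f [-0.5 -0.4 -0.1] t 30.0
```

```bash
python3 nudge.py '{"plan":[[0.0225,-0.036,0,0,1],[0.0225,-0.036,0,0,1],[0.0225,-0.036,0,0,1],[0.0225,-0.036,0.01,0,1],[0.0225,-0.036,0.01,0,1],[0.0225,-0.036,0.01,0,1],[0.0225,-0.036,0.01,0,1],[0.0225,-0.036,0.01,0,1],[0.0221,-0.0367,0.01,0,1],[0,0,0.02,0,1]]}' >/dev/null; python3 nudge.py '{"plan":[[0,0,0.02,0,1],[0,0,0,0,1],[0,0,0,0,1],[0,0,0,0,1]]}' >/dev/null;  python3 - <<'E'
from h import *
go(.482,-.405,.0072,90.9)
E
```

```text
turn 0.001 then d [ 0.0016 -0.0004  0.1014]  dist 0.101 | pos [ 0.4835 -0.4045  0.1086] tilt [ 0.001 -0.    -1.   ] j7 1.75 w 92.2 f [-0.1 -1.4 -0.6] t 31.4
```

```bash
python3 nudge.py '{"plan":[[0.0016,0,0.035,0,1],[0,0,0.035,0,1],[0,0,0.025,0,1],[0,0,0.006,0,1],[0,0,0,0,0.5],[0,0,0,0,0.5],[0,0,0,0,0.5],[0,0,0,0,0.5],[0,0,0,0,0.5],[0,0,0,0,0.5]]}' 20 >/dev/null; python3 nudge.py '{"plan":[[0,0,0,0,0.5],[0,0,-0.02,0,0.5],[0,0,-0.04,0,0.5],[0,0,-0.05,0,0.5],[0,0,-0.05,0,0.5],[0,0,-0.02,0,0.5],[0,0,0,0,0.5],[0,0,0,0,0.5],[0,0,0,0,0.5]]}';  python3 - <<'E'
from h import *
go(.6113,-.0795,.185,90.9)
E
```

```text
clock: 33.3
position: [0.4802, -0.4046, 0.1851]
ee_rot: [0.025, -3.139, -0.002]
force: [0.1, 0.9, -0.2]
width: 0.643
gripper_force: 20.0
turn 0.000 then d [-1.362e-01  3.230e-01  2.000e-04]  dist 0.351 | pos [ 0.4802 -0.4046  0.1851] tilt [-0.002  0.001 -1.   ] j7 1.81 w 59.2 f [ 0.1  0.9 -0.2] t 33.3
```

```bash
python3 nudge.py '{"plan":[[-0.011,0.025,0,0,0.5],[-0.016,0.038,0,0,0.5],[-0.016,0.038,0,0,0.5],[-0.016,0.038,0,0,0.5],[-0.016,0.038,0,0,0.5],[-0.016,0.038,0,0,0.5],[-0.016,0.038,0,0,0.5],[-0.0146,0.035,0,0,0.5],[-0.01,0.025,0,0,0.5],[-0.004,0.01,0,0,0.5]]}' >/dev/null; python3 nudge.py '{"plan":[[0,0,0,0,0.5],[0,0,0,0,0.5],[0,0,0,0,0.5],[0,0,0,0,0.5]]}';  python3 - <<'E'
from h import *
go(.6113,-.0795,.138,90.9)
E
```

```text
clock: 34.7
position: [0.6111, -0.0816, 0.1865]
ee_rot: [0.021, -3.141, 0.001]
force: [0.8, 0.9, -0.5]
width: 0.641
gripper_force: 20.0
turn -0.002 then d [-0.0002  0.0021  0.0485]  dist 0.049 | pos [ 0.6111 -0.0816  0.1865] tilt [-0.    -0.001 -1.   ] j7 1.23 w 59.0 f [ 0.8  0.9 -0.5] t 34.7
```

```bash
python3 nudge.py '{"plan":[[0,0.0015,0.015,0,0.5],[0,0,0.018,0,0.5],[0,0,0.008,0,0.5],[0,0,0.004,0,0.5],[0,0,0.002,0,0.5],[0,0,0,0,0.5],[0,0,0,0,0.5]]}';python3 nudge.py '{"plan":[[0,0,0.001,0,0.5],[0,0,0,0,0.5],[0,0,0,0,0.5]]}'; python3 nudge.py '{"plan":[[0,0,0,0,0.75],[0,0,0,0,0.75],[0,0,0,0,0.75],[0,0,-0.01,0,0.75],[0,0,-0.03,0,0.75],[0,0,-0.03,0,1],[0,0,0,0,1],[0,0,0,0,1]]}';  python3 - <<'E'
from h import *
dishes()
go(.4038,.3065,.15,90.9)
d=img("side");cv2.imwrite("pics/e.png",cv2.resize(d["image"][110:290,190:430],(720,540),interpolation=cv2.INTER_CUBIC))
E
```

```text
clock: 35.4
position: [0.6119, -0.0781, 0.1403]
ee_rot: [-0.025, 3.141, -0.0]
force: [0.1, 1.0, 0.5]
width: 0.644
gripper_force: 20.0
clock: 35.7
position: [0.6116, -0.0782, 0.1389]
ee_rot: [-0.025, 3.141, -0.0]
force: [1.1, 0.4, -0.6]
width: 0.644
gripper_force: 20.0
clock: 36.5
position: [0.612, -0.0781, 0.2099]
ee_rot: [-0.025, 3.14, -0.001]
force: [0.7, -1.6, -1.2]
width: 0.957
gripper_force: 0.0
side [479.4 432.9  59.1  57.7]
side [403.9 305.6  59.9  58.1]
top [404.3 306.4  61.1  58.2]
top [480.6 435.3  59.7  58.3]
turn 0.000 then d [0.2011 0.3882 0.0583]  dist 0.441 | pos [ 0.611  -0.0784  0.2082] tilt [-0.001 -0.    -1.   ] j7 1.25 w 90.9 f [-0.7  0.3 -1.1] t 36.6
```

View pics/e.png

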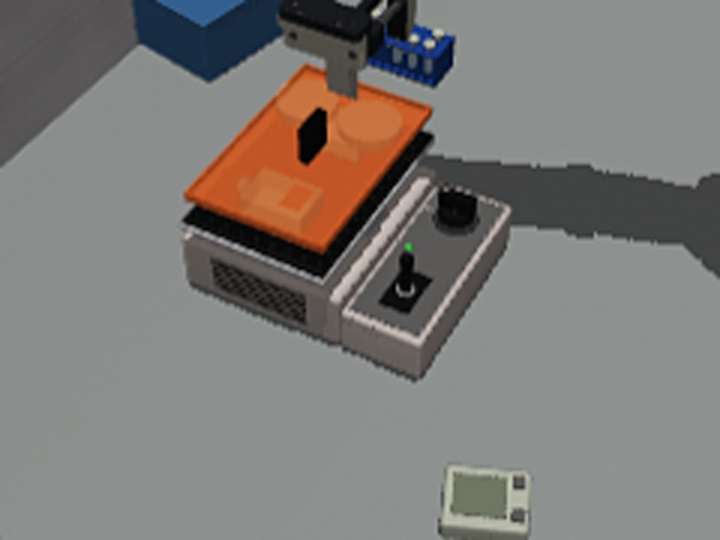

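Both dishes stand on the sheet's right half, at crop (307,100) and (370,125), drawn through the amber tint. The sheet is level. Next is D3.

```bash
python3 nudge.py '{"plan":[[0.0202,0.039,0,0,1],[0.0202,0.039,0,0,1],[0.0202,0.039,0,0,1],[0.0202,0.039,0,0,1],[0.0202,0.039,0,0,1],[0.0202,0.039,0,0,1],[0.0202,0.039,0,0,1],[0.0202,0.039,0.01,0,1],[0.0202,0.039,0.02,0,1],[0.0202,0.037,0.03,0,1]]}' >/dev/null; python3 nudge.py '{"plan":[[0,0,0.04,0,1],[0,0,0,0,1],[0,0,0,0,1],[0,0,0,0,1]]}' >/dev/null;  python3 - <<'E'
from h import *
go(.4038,.3065,.0072,90.9)
E
```

```text
turn -0.001 then d [0.0014 0.0014 0.1038]  dist 0.104 | pos [0.4051 0.3051 0.111 ] tilt [ 0.001  0.001 -1.   ] j7 0.35 w 91.8 f [0.  0.5 0.1] t 38.0
```

```bash
python3 nudge.py '{"plan":[[0.0014,0.0014,0.035,0,1],[0,0,0.035,0,1],[0,0,0.027,0,1],[0,0,0.0065,0,1],[0,0,0,0,0.5],[0,0,0,0,0.5],[0,0,0,0,0.5],[0,0,0,0,0.5],[0,0,0,0,0.5],[0,0,0,0,0.5]]}' 20 >/dev/null; python3 nudge.py '{"plan":[[0,0,0,0,0.5],[0,0,-0.02,0,0.5],[0,0,-0.04,0,0.5],[0,0,-0.05,0,0.5],[0,0,-0.05,0,0.5],[0,0,-0.02,0,0.5],[0,0,0,0,0.5],[0,0,0,0,0.5],[0,0,0,0,0.5]]}';  python3 - <<'E'
from h import *
go(.6777,.0250,.185,90.9)
E
```

```text
clock: 39.95
position: [0.402, 0.3058, 0.185]
ee_rot: [0.025, -3.14, 0.002]
force: [-0.6, 0.9, -0.3]
width: 0.647
gripper_force: 20.0
turn 0.000 then d [-0.2712 -0.2851 -0.    ]  dist 0.394 | pos [0.402  0.3058 0.185 ] tilt [-0.002 -0.002 -1.   ] j7 0.44 w 59.5 f [-0.6  0.9 -0.3] t 40.0
```

```bash
python3 nudge.py '{"plan":[[-0.02,-0.02,0,0,0.5],[-0.03,-0.032,0,0,0.5],[-0.03,-0.032,0,0,0.5],[-0.03,-0.032,0,0,0.5],[-0.03,-0.032,0,0,0.5],[-0.03,-0.032,0,0,0.5],[-0.03,-0.032,0,0,0.5],[-0.03,-0.032,0,0,0.5],[-0.026,-0.026,0,0,0.5],[-0.015,-0.015,0,0,0.5]]}' >/dev/null; python3 nudge.py '{"plan":[[0,0,0,0,0.5],[0,0,0,0,0.5],[0,0,0,0,0.5],[0,0,0,0,0.5]]}';  python3 - <<'E'
from h import *
go(.6777,.0250,.138,90.9)
E
```

```text
clock: 41.35
position: [0.6773, 0.0274, 0.1861]
ee_rot: [0.029, -3.141, -0.0]
force: [-0.1, 0.3, 0.4]
width: 0.644
gripper_force: 20.0
turn 0.003 then d [-0.0004 -0.0024  0.0481]  dist 0.048 | pos [0.6773 0.0274 0.1861] tilt [-0.001  0.    -1.   ] j7 1.08 w 59.3 f [-0.1  0.3  0.4] t 41.4
```

```bash
python3 nudge.py '{"plan":[[0,-0.0005,0.015,0,0.5],[0,0,0.018,0,0.5],[0,0,0.008,0,0.5],[0,0,0.004,0,0.5],[0,0,0.002,0,0.5],[0,0,0,0,0.5],[0,0,0,0,0.5]]}';python3 nudge.py '{"plan":[[0,0,0.001,0,0.5],[0,0,0,0,0.5],[0,0,0,0,0.5]]}'; python3 nudge.py '{"plan":[[0,0,0,0,0.75],[0,0,0,0,0.75],[0,0,0,0,0.75],[0,0,-0.01,0,0.75],[0,0,-0.03,0,0.75],[0,0,-0.03,0,1],[0,0,0,0,1],[0,0,0,0,1]]}';  python3 - <<'E'
from h import *
dishes()
go(.4797,.434,.15,90.9)
E
```

```text
clock: 42.05
position: [0.6784, 0.0257, 0.1399]
ee_rot: [-0.025, 3.141, 0.0]
force: [0.5, 0.4, -0.5]
width: 0.645
gripper_force: 20.0
clock: 42.35
position: [0.6782, 0.0255, 0.1384]
ee_rot: [-0.025, 3.141, -0.0]
force: [0.1, 0.2, -0.5]
width: 0.644
gripper_force: 20.0
clock: 43.15
position: [0.6785, 0.0258, 0.2095]
ee_rot: [-0.025, 3.14, 0.0]
force: [-0.8, -1.0, -0.9]
width: 0.96
gripper_force: 0.0
side [479.3 433.5  60.2  57.8]
top [480.4 435.6  62.1  59.9]
turn 0.000 then d [0.1915 0.4118 0.0576]  dist 0.458 | pos [0.6777 0.0253 0.2076] tilt [-0.001 -0.001 -1.   ] j7 1.09 w 91.0 f [ 0.4 -0.  -0.1] t 43.2
```

```bash
python3 nudge.py '{"plan":[[0.019,0.041,0,0,1],[0.019,0.041,0,0,1],[0.019,0.041,0,0,1],[0.019,0.041,0,0,1],[0.019,0.041,0,0,1],[0.019,0.041,0,0,1],[0.019,0.041,0,0,1],[0.019,0.041,0.01,0,1],[0.019,0.041,0.02,0,1],[0.0205,0.0425,0.03,0,1]]}' >/dev/null; python3 nudge.py '{"plan":[[0,0,0.04,0,1],[0,0,0,0,1],[0,0,0,0,1],[0,0,0,0,1]]}' >/dev/null;  python3 - <<'E'
from h import *
go(.4797,.434,.0072,90.9)
E
```

```text
turn -0.002 then d [0.0039 0.0048 0.1057]  dist 0.106 | pos [0.4836 0.4291 0.1129] tilt [ 0.001  0.001 -1.   ] j7 0.32 w 92.2 f [ 0.8 -0.4  0. ] t 44.6
```

```bash
python3 nudge.py '{"plan":[[0.0035,0.0045,0.035,0,1],[0,0,0.035,0,1],[0,0,0.027,0,1],[0,0,0.0085,0,1],[0,0,0,0,0.5],[0,0,0,0,0.5],[0,0,0,0,0.5],[0,0,0,0,0.5],[0,0,0,0,0.5],[0,0,0,0,0.5]]}' 20 >/dev/null; python3 nudge.py '{"plan":[[0,0,0,0,0.5],[0,0,-0.02,0,0.5],[0,0,-0.04,0,0.5],[0,0,-0.05,0,0.5],[0,0,-0.05,0,0.5],[0,0,-0.02,0,0.5],[0,0,0,0,0.5],[0,0,0,0,0.5],[0,0,0,0,0.5]]}';  python3 - <<'E'
from h import *
go(.6097,.0240,.185,90.9)
E
```

```text
clock: 46.55
position: [0.4783, 0.433, 0.1842]
ee_rot: [0.025, -3.14, 0.003]
force: [0.5, -0.4, -0.9]
width: 0.648
gripper_force: 20.0
turn 0.000 then d [-1.25e-01 -4.11e-01 -1.00e-04]  dist 0.430 | pos [0.4783 0.433  0.1842] tilt [-0.001 -0.002 -1.   ] j7 0.37 w 59.6 f [ 0.5 -0.4 -0.9] t 46.5
```

```bash
python3 nudge.py '{"plan":[[-0.01,-0.035,0,0,0.5],[-0.014,-0.046,0,0,0.5],[-0.014,-0.046,0,0,0.5],[-0.014,-0.046,0,0,0.5],[-0.014,-0.046,0,0,0.5],[-0.014,-0.046,0,0,0.5],[-0.014,-0.046,0,0,0.5],[-0.014,-0.046,0,0,0.5],[-0.011,-0.036,0,0,0.5],[-0.006,-0.018,0,0,0.5]]}' >/dev/null; python3 nudge.py '{"plan":[[0,0,0,0,0.5],[0,0,0,0,0.5],[0,0,0,0,0.5],[0,0,0,0,0.5],[0,0,0,0,0.5]]}';  python3 - <<'E'
from h import *
go(.6097,.0240,.138,90.9)
E
```

```text
clock: 48.05
position: [0.61, 0.0262, 0.186]
ee_rot: [-0.028, 3.141, 0.0]
force: [-0.2, -0.1, -1.0]
width: 0.645
gripper_force: 20.0
turn 0.002 then d [ 0.0003 -0.0022  0.048 ]  dist 0.048 | pos [0.61   0.0262 0.186 ] tilt [ 0.  0. -1.] j7 1.05 w 59.4 f [-0.2 -0.1 -1. ] t 48.0
```

```bash
python3 nudge.py '{"plan":[[0,-0.0005,0.015,0,0.5],[0,0,0.018,0,0.5],[0,0,0.008,0,0.5],[0,0,0.004,0,0.5],[0,0,0.002,0,0.5],[0,0,0,0,0.5],[0,0,0,0,0.5]]}';python3 nudge.py '{"plan":[[0,0,0.001,0,0.5],[0,0,0,0,0.5],[0,0,0,0,0.5]]}'; python3 nudge.py '{"plan":[[0,0,0,0,0.75],[0,0,0,0,0.75],[0,0,0,0,0.75],[0,0,-0.01,0,0.75],[0,0,-0.03,0,0.75],[0,0,-0.03,0,1],[0.045,-0.05,-0.02,0,1],[0.045,-0.05,-0.02,0,1],[0,0,0,0,1]]}';  python3 - <<'E'
from h import *
go(.520,-.0845,.2,90.9)
d=img("side");cv2.imwrite("pics/f.png",cv2.resize(d["image"][110:290,190:430],(720,540),interpolation=cv2.INTER_CUBIC))
E
```

```text
clock: 48.75
position: [0.6106, 0.0247, 0.1395]
ee_rot: [-0.025, 3.141, 0.0]
force: [-0.8, 0.0, -0.3]
width: 0.642
gripper_force: 20.0
clock: 49.05
position: [0.6104, 0.0244, 0.1381]
ee_rot: [-0.025, 3.141, -0.0]
force: [0.8, 0.8, 0.0]
width: 0.641
gripper_force: 20.0
clock: 49.95
position: [0.5452, -0.0541, 0.2383]
ee_rot: [-0.013, 3.141, -0.007]
force: [0.4, 0.2, 0.5]
width: 0.993
gripper_force: 0.0
turn -0.007 then d [ 0.0257 -0.0298  0.0385]  dist 0.055 | pos [ 0.5452 -0.0541  0.2383] tilt [ 0.    -0.005 -1.   ] j7 1.22 w 91.4 f [0.4 0.2 0.5] t 50.0
```

View pics/f.png

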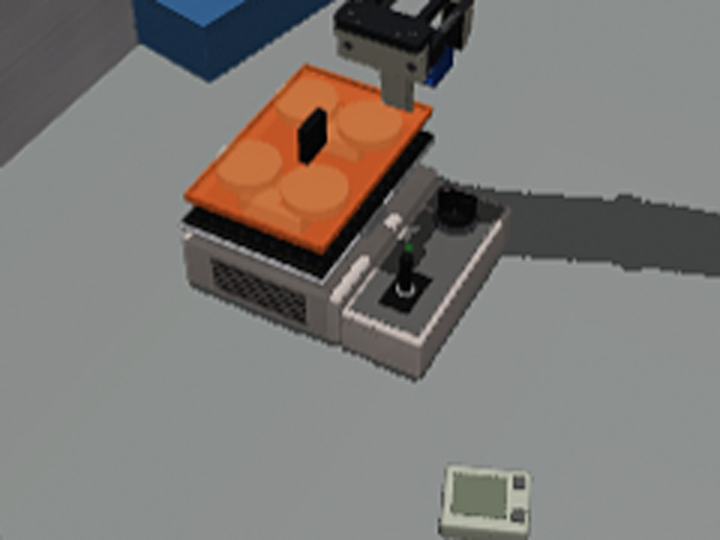

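All four dishes stand on the sheet inside the rim, two on each side of the tab at crop (313,135), and the sheet is level. Next I'll pin down the knob and bat from the first pictures.

```bash
python3 - <<'E'
from h import *
for n in("top","side"):
    d=img(n); d["image"]=cv2.imread(f"pics/{n}0.png"); h,s,v=hsv(d)
    for c in blobs(v<(50 if n=="top" else 45),60,200):
        p=c.reshape(-1,2).mean(0)
        if 300<p[0]<360 and 175<p[1]<215:
            print(n,p.round(1),c.reshape(-1,2).min(0),c.reshape(-1,2).max(0),"z.071",rect(d,c,.071),"z.091",rect(d,c,.091))
    print("green/bat?",[(rect(d,c,.103),c.reshape(-1,2).mean(0)) for c in blobs((h>45)&(h<85)&(s>80),1) if 300<c[0,0,0]<360])
    # predicted pixels of knob bar top & bat tip for the assumed rocker pose
    T=np.linalg.inv(d["cam_to_world"]);K=np.array([[d["fx"],0,d["cx"]],[0,d["fy"],d["cy"]],[0,0,1.]])
    P=np.array([[.520,-.0845,.071],[.520,-.0845,.091],[.5183,.0205,.103],[.5183,.0205,.061]])
    print("pred",cv2.projectPoints(P,cv2.Rodrigues(T[:3,:3])[0],T[:3,3],K,np.array(d["distortion"]))[0].reshape(-1,2).round(1).tolist())
    q=cv2.resize(d["image"][170:240,290:370],(800,700)[:2] if 0 else (640,560),interpolation=cv2.INTER_CUBIC)
    cv2.imwrite(f"pics/k{n}.png",q)
E
python3 -c "
import cv2,numpy as np
cv2.imwrite('pics/k.png',np.hstack([cv2.resize(cv2.imread(f'pics/k{n}.png'),(400,350)) for n in('top','side')]))"
```

```text
top [311.2 211.4] [303 207] [320 216] z.071 [518.   20.2  44.2  23.5 -88.9] z.091 [515.6  20.3  43.5  23.2 -88.9]
top [351.5 211.4] [345 205] [358 217] z.071 [520.3 -83.7  33.6  31.4  79.7] z.091 [517.8 -82.1  33.1  30.9  79.7]
green/bat? [(array([536.8, -27.6,   5.4,   5.4, -43.8]), array([330.5, 203. ]))]
pred [[351.8, 211.5], [352.4, 210.6], [311.4, 209.9], [311.4, 211.9]]
side [324.7 204.3] [316 194] [333 213] z.071 [515.7  24.2  68.2  33.8 -81.7] z.091 [507.6  40.8  66.6  33.  -81.7]
side [341.7 180.4] [335 173] [349 187] z.071 [517.7 -80.1  57.2  38.7 -66.8] z.091 [509.6 -61.   55.8  37.7 -66.8]
green/bat? [(array([522.2,  12.6,   7.5,   5.3, -62.2]), array([325.85714286, 192.14285714])), (array([ 585.7, -173. ,   31.5,   16.3,  -84.1]), array([336.52941176, 145.35294118]))]
pred [[342.3, 178.8], [342.7, 173.7], [325.9, 194.4], [325.5, 205.2]]
```

View pics/k.png

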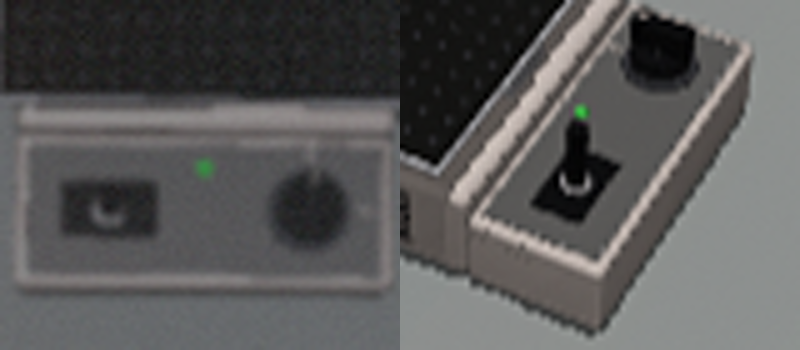

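Measured and predicted pixels agree to about 1 px: knob at (0.520,-0.084), bat at (0.518,0.0205). Now I'll go to the knob.

```bash
python3 nudge.py '{"plan":[[0,0,0,0,0.4],[0,0,0,0,0.4],[0,0,0,0,0.4]]}' >/dev/null; python3 -c "
from h import *
go(.520,-.084,.12,90.9)"
```

```text
turn 0.002 then d [ 0.0281 -0.037   0.1161]  dist 0.125 | pos [ 0.5476 -0.0467  0.2362] tilt [-0.     0.001 -1.   ] j7 1.22 w 72.6 f [ 1.2  0.7 -0.1] t 50.4
```

```bash
python3 nudge.py '{"plan":[[0.0281,-0.037,0,0.002,0.4],[0,0,0,0,0.4],[0,0,0.03,0,0.4],[0,0,0.03,0,0.4],[0,0,0.03,0,0.4],[0,0,0.02,0,0.4],[0,0,0,0,0.4],[0,0,0,0,0.4],[0,0,0,0,0.4]]}' >/dev/null; python3 -c "
from h import *
go(.520,-.084,.079,90.9)"
```

```text
turn -0.001 then d [0.0009 0.0009 0.0486]  dist 0.049 | pos [ 0.5208 -0.0849  0.1276] tilt [ 0.002 -0.    -1.   ] j7 1.19 w 36.7 f [ 0.7 -0.1  0.2] t 51.3
```

```bash
python3 nudge.py '{"plan":[[0.001,0.001,0.02,0,0.4],[0,0,0.02,0,0.4],[0,0,0.0085,0,0.4],[0,0,0,0,0.4],[0,0,0,0,0.05],[0,0,0,0,0.05],[0,0,0,0,0.05],[0,0,0,0,0.05],[0,0,0,0,0.05],[0,0,0,0,0.05]]}' 45; python3 nudge.py '{"plan":[[0,0,0,0,0.05],[0,0,0,0,0.05]]}'; python3 -c "
from h import *
go(.520,-.084,.079,90.9)"
```

```text
clock: 52.3
position: [0.5192, -0.0837, 0.0785]
ee_rot: [-0.023, 3.141, 0.0]
force: [-1.3, 1.3, 6.8]
width: 0.122
gripper_force: 45.0
clock: 52.5
position: [0.5192, -0.0837, 0.0785]
ee_rot: [-0.023, 3.141, 0.0]
force: [-0.7, 2.4, 6.2]
width: 0.125
gripper_force: 45.0
turn -0.001 then d [-0.0008 -0.0003 -0.0005]  dist 0.001 | pos [ 0.5192 -0.0837  0.0785] tilt [ 0.001  0.    -1.   ] j7 1.12 w 11.5 f [-0.7  2.4  6.2] t 52.5
```

```bash
python3 nudge.py '{"plan":[[0,0,-0.003,0,0.05],[0,0,-0.003,0,0.05],[0,0,-0.003,0,0.05],[0,0,-0.0025,0,0.05],[0,0,0,0,0.05],[0,0,0,0,0.05]]}'; python3 nudge.py '{"plan":[[0,0,0,0.1,0.05],[0,0,0,0.1,0.05],[0,0,0,0.1,0.05],[0,0,0,0,0.05],[0,0,0,0,0.05]]}'; python3 -c "
from h import *
go(.5195,-.084,.09,90.9);print(arm.observe()['ft_torque'])"
```

```text
clock: 53.1
position: [0.5191, -0.0838, 0.0896]
ee_rot: [-0.023, 3.141, 0.001]
force: [2.5, 4.9, -3.6]
width: 0.13
gripper_force: 45.0
clock: 53.6
position: [0.5192, -0.0831, 0.0897]
ee_rot: [0.446, 3.109, 0.002]
force: [2.9, 5.6, -3.9]
width: 0.125
gripper_force: 45.0
turn -0.301 then d [-0.0003 -0.001  -0.0003]  dist 0.001 | pos [ 0.5192 -0.0831  0.0897] tilt [ 0.001  0.001 -1.   ] j7 0.89 w 11.5 f [ 2.9  5.6 -3.9] t 53.6
[ 1.43192497 -0.90005588  0.00248188]
```

```bash
python3 nudge.py '{"plan":[[0,0,0,0.12,0.05],[0,0,0,0.12,0.05],[0,0,0,0.12,0.05],[0,0,0,0.12,0.05],[0,0,0,0.12,0.05],[0,0,0,0.12,0.05],[0,0,0,0.12,0.05],[0,0,0,0.12,0.05],[0,0,0,0,0.05],[0,0,0,0,0.05]]}'; python3 -c "
from h import *
go(.5195,-.084,.09,90.9);print(arm.observe()['ft_torque'])"; python3 nudge.py '{"plan":[[0,0,0,0.12,0.05],[0,0,0,0.1,0.05],[0,0,0,0,0.05],[0,0,0,0,0.05]]}'; python3 -c "
from h import *
go(.5195,-.084,.09,90.9);print(arm.observe()['ft_torque'])"
```

```text
clock: 54.6
position: [0.5207, -0.0815, 0.0897]
ee_rot: [1.83, 2.553, 0.007]
force: [8.8, 10.0, -9.5]
width: 0.126
gripper_force: 45.0
turn -1.260 then d [ 0.0013 -0.0025 -0.0003]  dist 0.003 | pos [ 0.5207 -0.0815  0.0897] tilt [ 0.004  0.003 -1.   ] j7 0.08 w 11.6 f [ 8.8 10.  -9.5] t 54.6
[ 2.3017975  -1.98364614 -0.00821354]
clock: 55.0
position: [0.5212, -0.0814, 0.0898]
ee_rot: [2.098, 2.337, 0.008]
force: [10.5, 9.7, -12.1]
width: 0.124
gripper_force: 45.1
turn -1.479 then d [ 0.0018 -0.0026 -0.0003]  dist 0.003 | pos [ 0.5212 -0.0814  0.0898] tilt [ 0.004  0.003 -1.   ] j7 -0.10 w 11.4 f [ 10.5   9.7 -12.1] t 55.0
[ 2.22267994 -2.34542976  0.21825262]
```

The knob is at its stop (turned 1.48, torque rising). The gripper body would come close to the dishes if I pushed in here, so I'll release, rise, turn back and press the knob in with shut fingers.

```bash
python3 nudge.py '{"plan":[[0,0,0,-0.02,0.05],[0,0,0.001,0,0.3],[0,0,0,0,0.3],[0,0,0,0,0.3],[0,0,0,0,0.3],[0,0,0,0,0.3],[0,0,-0.02,0,0.3],[0,0,-0.04,0,0.3],[0,0,-0.03,0,0.3],[0,0,0,0,0.3]]}' 20; python3 nudge.py '{"plan":[[0,0,0,-0.15,0],[0,0,0,-0.15,0],[0,0,0,-0.15,0],[0,0,0,-0.15,0],[0,0,0,-0.15,0],[0,0,0,-0.15,0],[0,0,0,-0.15,0],[0,0,0,-0.15,0],[0,0,0,-0.15,0],[0,0,0,-0.15,0]]}'
python3 - <<'E'
from h import *
go(.5197,-.084,.105,90.9)
d=img("side");cv2.imwrite("pics/g.png",cv2.resize(d["image"][110:260,210:390],(720,600),interpolation=cv2.INTER_CUBIC))
E
```

```text
clock: 56.0
position: [0.5212, -0.0843, 0.1825]
ee_rot: [2.075, 2.351, 0.006]
force: [0.1, -0.1, -0.2]
width: 0.302
gripper_force: 0.0
clock: 57.0
position: [0.5183, -0.0845, 0.1778]
ee_rot: [0.094, -3.139, 0.0]
force: [0.8, -0.3, -0.4]
width: 0.005
gripper_force: 0.0
turn 0.044 then d [-0.0014  0.0004  0.0728]  dist 0.073 | pos [ 0.5183 -0.0845  0.1778] tilt [-0.001 -0.    -1.   ] j7 1.32 w 0.5 f [ 0.8 -0.3 -0.4] t 57.0
```

View pics/g.png

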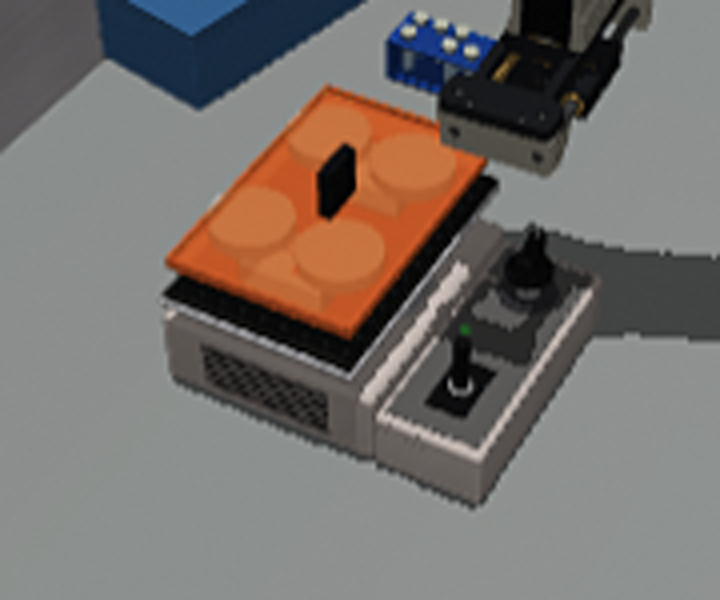

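The knob at crop (530,265) is out and turned across, and the load is undisturbed. Now I'll press it in.

```bash
python3 nudge.py '{"plan":[[-0.001,0,0.03,0.044,0],[0,0,0.03,0,0],[0,0,0.01,0,0],[0,0,0,0,0],[0,0,0.004,0,0],[0,0,0.004,0,0],[0,0,0.004,0,0],[0,0,0.003,0,0],[0,0,0,0,0],[0,0,0,0,0]]}' ; python3 nudge.py '{"plan":[[0,0,0.001,0,0],[0,0,0,0,0],[0,0,0,0,0]]}'; python3 nudge.py '{"plan":[[0,0,0.0015,0,0],[0,0,0,0,0],[0,0,0,0,0]]}'
```

```text
clock: 58.05
position: [0.5196, -0.0842, 0.0934]
ee_rot: [0.016, -3.141, 0.0]
force: [-0.1, 0.6, 1.3]
width: 0.003
gripper_force: 0.1
clock: 58.35
position: [0.5196, -0.0843, 0.0923]
ee_rot: [0.016, -3.141, 0.0]
force: [-0.1, -0.7, -0.1]
width: 0.006
gripper_force: 0.3
clock: 58.65
position: [0.5198, -0.0842, 0.0908]
ee_rot: [0.016, -3.141, -0.0]
force: [0.1, 0.5, 0.6]
width: 0.006
gripper_force: 0.0
```

```bash
python3 nudge.py '{"plan":[[0,0,0.0015,0,0],[0,0,0,0,0],[0,0,0,0,0]]}'; python3 nudge.py '{"plan":[[0,0,0.0015,0,0],[0,0,0,0,0],[0,0,0,0,0]]}';  python3 nudge.py '{"plan":[[0,0,0.0015,0,0],[0,0,0,0,0],[0,0,0,0,0]]}'
```

```text
clock: 58.95
position: [0.5201, -0.0842, 0.0902]
ee_rot: [-0.016, 3.141, -0.001]
force: [-3.3, -0.9, 11.0]
width: 0.002
gripper_force: 5.4
clock: 59.25
position: [0.5203, -0.0842, 0.0898]
ee_rot: [-0.016, 3.14, -0.002]
force: [-7.8, -0.5, 25.2]
width: 0.005
gripper_force: 12.8
clock: 59.55
position: [0.5206, -0.0842, 0.0895]
ee_rot: [-0.016, 3.139, -0.004]
force: [-12.2, -1.2, 40.8]
width: 0.006
gripper_force: 20.3
```

```bash
python3 nudge.py '{"plan":[[0,0,-0.004,0,0],[0,0,-0.02,0,0],[0,0,-0.03,0,0],[0,0.03,-0.01,0,0],[0,0.04,0,0,0],[0,0,0,0,0],[0,0,0,0,0],[0,0,0,0,0]]}'
python3 - <<'E'
from h import *
go(.5183,-.013,.092,90.9)
d=img("top"); s=img("side")
cv2.imwrite("pics/i.png",np.hstack([cv2.resize(s["image"][110:260,210:390],(480,400),interpolation=cv2.INTER_CUBIC),cv2.resize(d["image"][190:240,290:330],(320,400),interpolation=cv2.INTER_CUBIC)]))
E
```

```text
clock: 60.35
position: [0.519, -0.0152, 0.1501]
ee_rot: [0.015, -3.141, 0.001]
force: [0.5, 0.5, -0.4]
width: 0.006
gripper_force: 0.0
turn -0.006 then d [0.0006 0.0022 0.0581]  dist 0.058 | pos [ 0.519  -0.0152  0.1501] tilt [-0.001 -0.001 -1.   ] j7 1.11 w 0.5 f [ 0.5  0.5 -0.4] t 60.4
```

View pics/i.png

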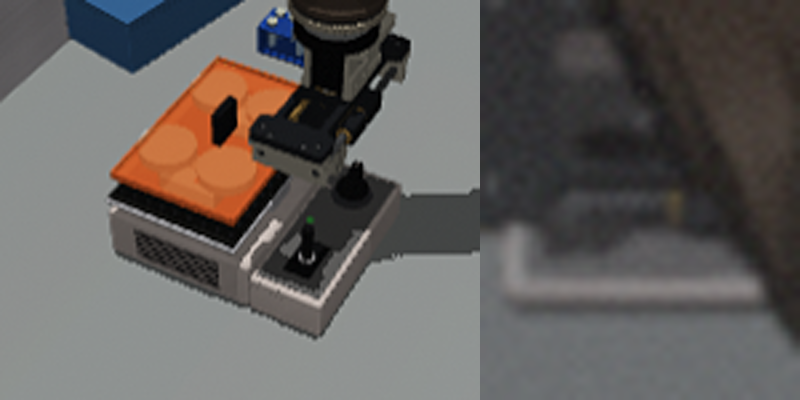

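The knob is in and turned, the bat is upright at crop (308,235), and the load is in place. I'll lower the fingers beside the bat, on the knob side.

```bash
python3 nudge.py '{"plan":[[0,-0.003,0.02,0,0],[0,0,0.02,0,0],[0,0,0.012,0,0],[0,0,0.006,0,0],[0,0,0,0,0],[0,0,0,0,0],[0,0,0,0,0]]}'|egrep "pos|force";for i in 1; do python3 nudge.py '{"plan":[[0,0.003,0,0,0],[0,0,0,0,0],[0,0,0,0,0]]}'|egrep "pos|^force"; python3 nudge.py '{"plan":[[0,0.003,0,0,0],[0,0,0,0,0],[0,0,0,0,0]]}'|egrep "pos|^force"; python3 nudge.py '{"plan":[[0,0.003,0,0,0],[0,0,0,0,0],[0,0,0,0,0]]}'|egrep "pos|^force"; python3 nudge.py '{"plan":[[0,0.003,0,0,0],[0,0,0,0,0],[0,0,0,0,0]]}'|egrep "pos|^force"; done
```

```text
position: [0.5197, -0.0171, 0.0931]
force: [0.6, -0.4, 0.3]
gripper_force: 0.0
position: [0.5192, -0.014, 0.0926]
force: [-0.8, -0.2, -0.2]
position: [0.5191, -0.0111, 0.0924]
force: [-0.1, -1.2, -0.6]
position: [0.519, -0.0081, 0.0924]
force: [0.9, 0.7, -0.1]
position: [0.519, -0.0051, 0.0924]
force: [0.0, -0.6, -0.8]
```

```bash
python3 nudge.py '{"plan":[[0,0.002,0,0,0],[0,0,0,0,0]]}'|egrep "pos|^force"; python3 nudge.py '{"plan":[[0,0.002,0,0,0],[0,0,0,0,0]]}'|egrep "pos|^force"; python3 nudge.py '{"plan":[[0,0.002,0,0,0],[0,0,0,0,0]]}'|egrep "pos|^force";python3 nudge.py '{"plan":[[0,0.002,0,0,0],[0,0,0,0,0]]}'|egrep "pos|^force"; python3 nudge.py '{"plan":[[0,0.002,0,0,0],[0,0,0,0,0]]}'|egrep "pos|^force"; python3 nudge.py '{"plan":[[0,0.002,0,0,0],[0,0,0,0,0]]}'|egrep "pos|^force"
```

```text
position: [0.519, -0.0029, 0.0924]
force: [-0.2, 0.4, 0.1]
position: [0.519, -0.0008, 0.0924]
force: [-0.3, -0.3, -0.8]
position: [0.5189, 0.0011, 0.0924]
force: [-0.5, -0.6, -0.6]
position: [0.5189, 0.0031, 0.0924]
force: [-0.0, 0.7, 0.1]
position: [0.5189, 0.0049, 0.0924]
force: [0.5, -0.3, 1.3]
position: [0.5189, 0.0069, 0.0924]
force: [0.6, -0.8, 0.7]
```

```bash
python3 nudge.py '{"plan":[[0,0.002,0,0,0],[0,0,0,0,0]]}'|egrep "pos|^force"; python3 nudge.py '{"plan":[[0,0.002,0,0,0],[0,0,0,0,0]]}'|egrep "pos|^force"
python3 - <<'E'
from h import *
s=img("side"); cv2.imwrite("pics/j.png",cv2.resize(s["image"][120:240,240:380],(700,600),interpolation=cv2.INTER_CUBIC))
E
```

```text
position: [0.5189, 0.0089, 0.0924]
force: [-0.2, -1.7, -0.2]
position: [0.5188, 0.0108, 0.0924]
force: [0.2, -2.9, 0.6]
```

View pics/j.png

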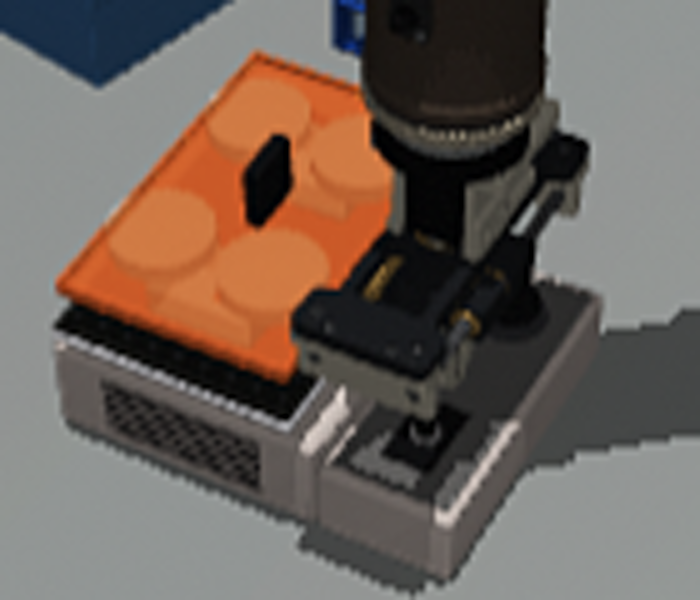

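The fingers have just met the bat (a growing -y force) and the platform is still almost level. I'll push on slowly.

```bash
python3 nudge.py '{"plan":[[0,0.0015,0,0,0],[0,0.0015,0,0,0],[0,0,0,0,0]]}'|egrep "pos|^force"; python3 nudge.py '{"plan":[[0,0.0015,0,0,0],[0,0.0015,0,0,0],[0,0,0,0,0]]}'|egrep "pos|^force"; python3 nudge.py '{"plan":[[0,0.0015,0,0,0],[0,0,0,0,0]]}'|egrep "pos|^force"; python3 nudge.py '{"plan":[[0,0.0015,0,0,0],[0,0,0,0,0]]}'|egrep "pos|^force"
python3 - <<'E'
from h import *
d=img("side");h,s,v=hsv(d)
c=max(blobs((h<18)&(s>150)&(v>60)&(np.arange(640)[None]<450),100),key=cv2.contourArea)
P=c.reshape(-1,2); print(P[P[:,0].argmin()],P[P[:,1].argmax()],P[P[:,1].argmin()])
E
```

```text
position: [0.5188, 0.0138, 0.0924]
force: [0.7, -3.0, -0.5]
position: [0.5187, 0.0169, 0.0924]
force: [0.3, -4.4, 0.8]
position: [0.5187, 0.0183, 0.0924]
force: [0.2, -4.0, 0.8]
position: [0.5187, 0.0198, 0.0924]
force: [-0.3, -4.3, -0.2]
[251 178] [295 198] [290 130]
```

```bash
python3 nudge.py '{"plan":[[0,0.001,0,0,0],[0,0,0,0,0]]}'|egrep "pos|^force"; python3 nudge.py '{"plan":[[0,0.001,0,0,0],[0,0,0,0,0]]}'|egrep "pos|^force"; python3 nudge.py '{"plan":[[0,0.001,0,0,0],[0,0,0,0,0]]}'|egrep "pos|^force";  python3 - <<'E'
from h import *
d=img("side");h,s,v=hsv(d)
c=max(blobs((h<18)&(s>150)&(v>60)&(np.arange(640)[None]<450),100),key=cv2.contourArea)
P=c.reshape(-1,2); print(P[P[:,0].argmin()],P[P[:,1].argmax()],P[P[:,1].argmin()])
T=np.linalg.inv(d["cam_to_world"]);K=np.array([[d["fx"],0,d["cx"]],[0,d["fy"],d["cy"]],[0,0,1.]])
a=.0157;M=np.array([[np.cos(a),-np.sin(a)],[np.sin(a),np.cos(a)]])
for t in (0,.09,.105,.114):
  Q=[]
  for x,y in((-.07,.106),(.07,.106),(.07,-.106)):
    z0=.136-.086; yy=y*np.cos(t)+z0*np.sin(t); zz=.086+z0*np.cos(t)-y*np.sin(t)
    w=M@[x,yy]; Q.append([.6445+w[0],-.0275+w[1],zz])
  print(t,cv2.projectPoints(np.array(Q),cv2.Rodrigues(T[:3,:3])[0],T[:3,3],K,np.array(d["distortion"]))[0].reshape(-1,2).round(1).tolist())
E
```

```text
position: [0.5187, 0.0206, 0.0924]
force: [-0.2, -4.2, 1.3]
position: [0.5187, 0.021, 0.0923]
force: [0.0, -6.5, 1.6]
position: [0.5187, 0.0211, 0.0923]
force: [-0.2, -8.9, 2.4]
[251 178] [295 198] [290 129]
0 [[296.8, 191.9], [250.5, 173.8], [290.9, 130.4]]
0.09 [[296.1, 195.6], [250.0, 177.4], [289.9, 128.7]]
0.105 [[296.0, 196.2], [249.9, 178.0], [289.7, 128.5]]
0.114 [[295.9, 196.5], [249.9, 178.4], [289.6, 128.3]]
```

The switch is at its left stop (force climbing, platform tip about 0.11). I'll hold for over 2 s, then back off.

```bash
python3 nudge.py '{"plan":[[0,0,0,0,0],[0,0,0,0,0],[0,0,0,0,0],[0,0,0,0,0],[0,0,0,0,0],[0,0,0,0,0],[0,0,0,0,0],[0,0,0,0,0],[0,0,0,0,0],[0,0,0,0,0]]}'|egrep "clock|^force"; python3 nudge.py '{"plan":[[0,0,0,0,0],[0,0,0,0,0],[0,0,0,0,0],[0,0,0,0,0],[0,0,0,0,0],[0,0,0,0,0],[0,0,0,0,0],[0,0,0,0,0],[0,0,0,0,0],[0,0,0,0,0]]}'|egrep "clock|^force"; python3 nudge.py '{"plan":[[0,0,0,0,0],[0,0,0,0,0],[0,0,0,0,0],[0,-0.003,0,0,0],[0,-0.003,0,0,0],[0,-0.003,0,0,0],[0,-0.003,0,0,0],[0,-0.004,0,0,0],[0,-0.01,0,0,0],[0,-0.015,0,0,0]]}'|egrep "clock|^force"; python3 nudge.py '{"plan":[[0,0,0,0,0],[0,0,-0.02,0,0],[0,0,-0.04,0,0],[0,0,-0.05,0,0],[0.05,0,-0.03,0,0],[0.05,0,0,0,0],[0.03,-0.04,0,0,0],[0,-0.05,0,0,0],[0,-0.05,0,0,0],[0,0,0,0,0]]}'; python3 nudge.py '{"plan":[[0,-0.05,0,0,0],[0,-0.05,0,0,0],[0,-0.05,0,0,0],[0,0,0,0,0],[0,0,0,0,0],[0,0,0,0,0]]}'
python3 - <<'E'
from h import *
s=img("side"); t=img("top")
cv2.imwrite("pics/z.png",np.hstack([cv2.resize(s["image"][110:260,190:370],(480,400),interpolation=cv2.INTER_CUBIC),cv2.resize(t["image"][110:240,280:384],(320,400),interpolation=cv2.INTER_CUBIC)]))
for n,d,z in(("side",s,.136),("top",t,.136)):
    h,sa,v=hsv(d); c=max(blobs((h<18)&(sa>130)&(v>60)&(np.arange(640)[None]<450),100),key=cv2.contourArea);print(n,rect(d,c,z))
    P=c.reshape(-1,2); print(P[P[:,0].argmin()],P[P[:,1].argmax()],P[P[:,1].argmin()])
E
```

```text
clock: 66.7
force: [-0.7, -8.7, 2.4]
clock: 67.7
force: [0.1, -8.9, 1.3]
clock: 68.7
force: [0.8, -0.6, -0.5]
clock: 69.7
position: [0.3966, -0.1663, 0.2278]
ee_rot: [0.0, -3.141, 0.003]
force: [0.4, 0.7, 0.1]
width: 0.002
gripper_force: 0.0
clock: 70.3
position: [0.3995, -0.3079, 0.228]
ee_rot: [0.018, -3.142, -0.001]
force: [0.6, 0.7, -0.5]
width: 0.005
gripper_force: 0.0
side [641.6 -22.8 218.2 144.2 -89.1]
[252 173] [296 194] [291 131]
top [640.4 -28.3 209.9 140.9 -88.8]
[290 165] [340 188] [291 133]
```

View pics/z.png

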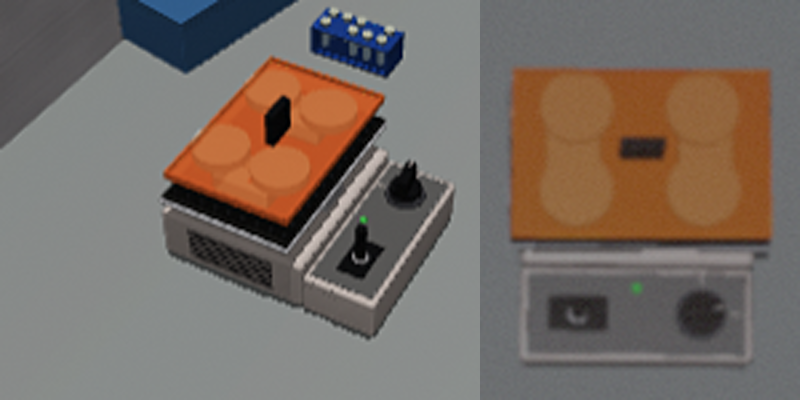

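The platform is level again, with the sheet and all four dishes where they were set. The bat is upright and the knob is in, its white line now pointing right at (728,308). Handing in.

```bash
python3 -c "
from cell import arm
print(arm.sign_off())"
```

```text
the job is handed in; nothing more can be done
None
```

I loaded and unlocked the rocker, jogged it left for just over two seconds and handed the job in; the last pictures show the platform level again, the load in place and the knob in and turned, but sign-off returned no verdict.

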